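# Change over the bars in the milling vise

## Robot

A 7-joint arm with a two-finger parallel gripper is mounted at the origin on the work surface. World frame = base frame: x ahead of the robot, y to its left, z up, the work surface at z = 0. Lengths are in m, angles in rad, forces in N, time in s.
With the tool pointing down it reaches from about 0.425 to 0.925 m from the base axis. Payload 6.8 kg.
Tool frame: the origin (TCP) lies between the finger pads; the fingertips stand 14 mm ahead of it and the grasp point (between the pads) lies 5 mm behind it; z points along the fingers, y is the line along which they close (so a half turn about z gives the same grasp; the last joint's range is limited). The gripper opens to 85 mm and grips with 20 to 120 N. Pads are 22 mm wide; open, the fingers measure 114 mm over their backs; the gripper's body (76 mm by 85 mm) begins 54 mm behind the grasp point. The pads swing forward as they close: fully open they stand 13 mm farther back than shut.
Start: joints at [-1.357, 0.477, 0.022, 1.555, -0.011, 1.109, -0.083], TCP at [0.213, 0.64, 0.245] pointing down, gripper open.
Joint ranges: [-2.96, 2.96], [-0.34, 2.1], [-1.41, 1.46], [0.24, 2.44], [-1.37, 4.51], [0.17, 1.92], [-2.96, 2.96]. Speed limits (rad/s): [2.39, 2.39, 3.14, 3.14, 3.14, 3.14, 3.14].

## Interface

Orientations are given as a rotation vector (axis times angle).
In Python, from bench import r, eyes, ticket gives the robot as it stands. The module is installed in compiled form; this text tells all that it offers.
- The arm moves only by the tool arm_command, never from a script. Its argument "plan" is text: rows parted by semicolons, each of 4 numbers parted by spaces: the shift along the tool's x, y, z in m, then the turn about the tool's z in degrees. In form: tx ty tz yaw; .... A call has 1 to 20 rows; each row shifts and turns the commanded pose from where the row before left it, along the tool's axes as they then stand; what a row does not reach is not made up. A row lasts 1/8 s, in which the tool goes at most 62.5 mm and 10.7 degrees, less where a joint would pass 70% of its speed; a pose out of reach is approached as far as the arm can. A call is refused whole if a number of a shift passes 0.0625 or a number of a turn 10.7, either way. A call with a gripper value outside its range is refused whole. "hand" is the closure, from -1 (fully open) to 1 (shut), set as the call begins (left out, the last holds). The fingers move at their own pace and stop on an object; "grip_force" is the grip in N (left out, the last holds). Time passes only in rows, so rows that do not move let the fingers close. It gives the time, the measured TCP pose, the force, the opening and the grip force at its end, in the units of the state.
- r.get_obs(): the state, without advancing time (a new reading comes with each control period).
- eyes.grab_frame(name): name is "side" or "top"; returns (picture, depth): 420x560x3 uint8, red, green, blue; 420x560 float32, m along the optical axis (not along the pixel's ray), 0 where there is no reading.
- eyes.calibration(name): a dict with "fov_y" (degrees; the focal length in pixels is half the picture's height over the tangent of half this angle, whatever the lens; pixels are square), "cx", "cy" (the principal point, pixels), "origin" and "attitude" of the camera in the world. Camera axes: x right, y up, looking along -z (the intrinsics and any distortion apply to the point x, -y, -z); pixel columns grow to the right and rows downward; lengths in m; the calibration is good to about 2 mm. A picture is of the moment at which its call begins. calibration takes no time and is no camera call.
- ticket.hand_in(): hands the job in; it is judged then, once.
The state is a dict: "clock": time; "joints": joint angles; "qvel": joint speeds; "tau": joint torques, N m; "tcp_pos": TCP position; "orientation": TCP orientation; "contact_force": force on the tool from outside, world axes, zero at the start; "moment": the same for the moment, N m; "grip_width": finger opening in m; "gripper_force": force on a finger pad.
Only numpy, scipy, OpenCV 4.12 (cv2) and the standard library are available. Lean on these libraries where they do the work, as an engineer would, in place of code of your own. Each camera call takes 0.05 s, during which the arm holds its last target. There are 200 camera calls.

## Task

Change over the work on the little milling fixture: turn its indexing table anticlockwise by one click so that the vise crank points to you, open the vise, and put the two finished (slotted) brass bars in the wooden tray. Then lay every plain brass bar from the green pad side by side across the vise, down on its floor and centred so that both ends overhang the jaws alike, crank the jaw up tight on them, and turn the table on by one more click the same way. Leave everything else on the bench where it is.

Things in the scene. Friction and masses are not known exactly. Their poses are not given: they have to be found in the camera images.
- table_top (a joint): turn of the indexing table (steel disc 172 mm across, under the vise) in rad, growing anticlockwise from above. A spring plunger clicks it in at 0 (start: vise crank to the robot's left), 1.571 (loading: crank towards the robot), 3.142 (crank to the right, bar ends face the cutter). Leaving a click takes 13 N at the black knob, 1 N between; let go within 0.05 rad of a click it snaps in.
- index_knob (a point): centre of the black upright knob for turning the table by hand: 19 mm across, 46 mm tall, fixed on the table by a flat lever and a post, 120 mm from the table's axis. Bottom of the knob is 24 mm below this point.
- vise (a point): on the vise: foot of the fixed jaw's face, mid-width, on the vise floor (102 mm above the bench). Turns with the table: x points from the crank to the fixed jaw (bars lie at negative x), y along the jaws, z up. The table's axis is at x = -36 mm. Jaws are 48 mm wide and 14 mm high, so a 64 mm bar overhangs 8 mm at each end and stands 8 mm above them; the floor deck is 130 mm wide (y).
- jaw_face (a point): middle of the moving jaw's face, 7 mm above the vise floor; jaw opening = minus its x in the vise's axes, 19 to 86 mm (44.6 with the crank at 0, as at the start, against the two slotted bars). It slides 15 mm per turn of the crank.
- crank (a joint): angle of the vise crank in rad: 0 at the start with the crank straight up; positive opens the vise (anticlockwise seen from the crank's end), negative closes it. Range -10.8 to 17.5. The screw stays where it is left. Turning takes about 5 N at the grip; once the jaw bears on the work the effort climbs steeply; a tenth of a turn past contact holds the work tight.
- crank_grip (a point): middle of the crank's black revolving grip, 16 mm across and 54 mm long, parallel to the vise's x, 42 mm from the screw axis. The screw axis lies 12 mm below the vise floor, at y = 0 of the vise; this point stays at x = -183 mm from the vise point. The crank arm is 28 mm from this point towards the vise.
- jaw: the moving jaw, a steel block 22 x 48 x 14 mm; origin at the foot of its face.
- tray: low wooden tray for finished work, 170 mm (its x) by 120 mm (its y), 22 mm high, walls and floor 6 mm; origin under its centre. Fixed.
- pad: green bench pad 220 x 150 x 3 mm where the plain bars lie; origin under its centre. Fixed.
- bar1_mid (a point): plain square brass bar, 64 x 22 x 22 mm, 0.26 kg, lying on the green pad (there are one to three); long axis x, underside otherwise any of its four long faces; point at its centre.
- bar2_mid (a point): plain square brass bar, 64 x 22 x 22 mm, 0.26 kg, lying on the green pad (there are one to three); long axis x, underside otherwise any of its four long faces; point at its centre.
- bar3_mid (a point): plain square brass bar, 64 x 22 x 22 mm, 0.26 kg, lying on the green pad (there are one to three); long axis x, underside otherwise any of its four long faces; point at its centre.
- done1_mid (a point): finished square brass bar, 64 x 22 x 22 mm, with a slot 7 mm wide and 12 mm deep sawn into each end, in the vise at the start; long axis x, underside otherwise any of its four long faces; point at its centre.
- done2_mid (a point): finished square brass bar, 64 x 22 x 22 mm, with a slot 7 mm wide and 12 mm deep sawn into each end, in the vise at the start; long axis x, underside otherwise any of its four long faces; point at its centre.
- bar1: the same bar as a whole
- bar2: the same bar as a whole
- bar3: the same bar as a whole
- dome: glass dome 94 mm tall over a watch movement, not part of the job; origin under its middle.
- oil: oil bottle 75 mm tall, not part of the job; origin under its middle.
- loupe: black eye loupe 36 mm tall, not part of the job; origin under its middle.
- driver: screwdriver 170 mm long, not part of the job; origin under its middle.
- brush: brush 170 mm long, not part of the job; origin under its middle.
- caliper: slide caliper 170 mm long, not part of the job; origin under its middle.
- dish: white dish 72 mm across, not part of the job; origin under its middle.

How it is judged:
On the way, in this order (a step that is already met when the one before it is completed fails the run):
1. the table is clicked into the loading position, crank towards the robot (value of joint table_top between 1.5108 and 1.6308 rad), for 0.2 s.
2. both finished bars lie in the tray while the table stays in the loading position (x of done1_mid in the frame of tray between -0.072 and 0.072 m and y of done1_mid in the frame of tray between -0.047 and 0.047 m and z of done1_mid in the frame of tray between 0.01 and 0.024 m and x of done2_mid in the frame of tray between -0.072 and 0.072 m and y of done2_mid in the frame of tray between -0.047 and 0.047 m and z of done2_mid in the frame of tray between 0.01 and 0.024 m and value of joint table_top between 1.4908 and 1.6508 rad), for 0.2 s.
3. every plain bar lies in the vise and the jaw grips them, table still in the loading position (x of bar1_mid in the frame of vise between -0.072 and -0.007 m and y of bar1_mid in the frame of vise between -0.007 and 0.007 m and z of bar1_mid in the frame of vise between 0.007 and 0.015 m and angle between the x axis of each of bar1_mid, bar2_mid, bar3_mid and the y axis of vise, either way round below 0.08 rad and x of bar2_mid in the frame of vise between -0.072 and -0.007 m and y of bar2_mid in the frame of vise between -0.007 and 0.007 m and z of bar2_mid in the frame of vise between 0.007 and 0.015 m and x of bar3_mid in the frame of vise between -0.072 and -0.007 m and y of bar3_mid in the frame of vise between -0.007 and 0.007 m and z of bar3_mid in the frame of vise between 0.007 and 0.015 m and (contact force between jaw and bar1 above 8 N or contact force between jaw and bar2 above 8 N or contact force between jaw and bar3 above 8 N) and value of joint table_top between 1.4908 and 1.6508 rad), for 0.2 s.
4. the table is clicked one further (value of joint table_top between 3.0816 and 3.2016 rad), for 0.2 s.
At the end, for the whole second after the job is handed in: The table rests at its third click (within 0.06 rad); each finished bar lies flat on the tray's floor inside its walls; each plain bar lies on the vise floor (within 4 mm) between the jaws, along them (within 0.08 rad) and centred within 7 mm; the moving jaw presses on them with more than 8 N (all of step 4 and x of done1_mid in the frame of tray between -0.072 and 0.072 m and y of done1_mid in the frame of tray between -0.047 and 0.047 m and z of done1_mid in the frame of tray between 0.01 and 0.024 m and x of done2_mid in the frame of tray between -0.072 and 0.072 m and y of done2_mid in the frame of tray between -0.047 and 0.047 m and z of done2_mid in the frame of tray between 0.01 and 0.024 m and x of bar1_mid in the frame of vise between -0.072 and -0.007 m and y of bar1_mid in the frame of vise between -0.007 and 0.007 m and z of bar1_mid in the frame of vise between 0.007 and 0.015 m and angle between the x axis of each of bar1_mid, bar2_mid, bar3_mid and the y axis of vise, either way round below 0.08 rad and x of bar2_mid in the frame of vise between -0.072 and -0.007 m and y of bar2_mid in the frame of vise between -0.007 and 0.007 m and z of bar2_mid in the frame of vise between 0.007 and 0.015 m and x of bar3_mid in the frame of vise between -0.072 and -0.007 m and y of bar3_mid in the frame of vise between -0.007 and 0.007 m and z of bar3_mid in the frame of vise between 0.007 and 0.015 m and (contact force between jaw and bar1 above 8 N or contact force between jaw and bar2 above 8 N or contact force between jaw and bar3 above 8 N) and velocity of joint table_top between -0.05 and 0.05 rad/s); the robot touches nothing.
It fails at once if something that is not part of the job is moved by more than 30 mm (distance of any of dome, oil, loupe, driver, brush, caliper, dish from where it was at the start of the episode above 0.03 m).
Of bar1, bar2, bar3 only 1 to 3 are there at a start; the rules pass over those that are not, and their reading is None.
At some moment in a run one of bar1, bar2, bar3 may be knocked a few centimetres aside while the robot is not near it.
Once in a run the grip may slacken for a moment while it holds something.
It also fails if it takes over 210 s, if anything falls off the work surface, if the arm or the gripper's body presses on something with over 40 N, if the wrist force passes 120 N, or if a joint passes its speed limit or range.

## Working session

There is one attempt and no reset: what is moved stays moved. The work goes in short steps, Python scripts to look and compute and a tool call to move; the robot and the scene stay as the last step left them, time stands still between calls to the robot, and variables do not carry over. Pictures are saved under pics/ and viewed, at most 14 in all, crops included, and the job is handed in when it is done.

Besides the shell and the picture viewer there is one more tool, called after "Emit:" by a JSON object that holds its "op" and its "data", one argument or row to a line. arm_command: Moves the arm, as the interface text tells. Its arguments: {"type":"object","properties":{"plan":{"type":"string"},"hand":{"type":"number"},"grip_force":{"type":"number"}},"required":["plan"]}

```bash
mkdir -p pics; cat > h.py <<'E'
import numpy as np, cv2
from scipy.spatial.transform import Rotation as R
from bench import r, eyes, ticket
def cal(n):
    c=eyes.calibration(n); return c
def pts(n,d,u,v):
    c=cal(n); f=210/np.tan(np.radians(c['fov_y'])/2)
    a=np.array(c['attitude'],float); M=R.from_rotvec(a).as_matrix() if a.shape==(3,) else (a if a.shape==(3,3) else R.from_quat(a).as_matrix())
    z=d[v,u]; p=np.stack([(u-c['cx'])/f*z,-(v-c['cy'])/f*z,-z],-1)
    return p@M.T+np.array(c['origin'])
def cloud(n,d):
    v,u=np.mgrid[0:420,0:560]; return pts(n,d,u,v)
def save(n,img,s=1,box=None):
    if box: x0,y0,x1,y1=box; img=img[y0:y1,x0:x1]
    img=cv2.resize(img,None,fx=s,fy=s,interpolation=cv2.INTER_CUBIC)
    cv2.imwrite('pics/'+n,img[...,::-1])
E
python3 - <<'E'
from h import *
print(r.get_obs())
for n in('top','side'):
    print(n,cal(n)); p,d=eyes.grab_frame(n); save(n+'1.png',p,1.4); np.savez('pics/'+n+'1.npz',p=p,d=d)
E
```

```text
{'clock': 0.0, 'joints': array([-1.35710368,  0.47781418,  0.02234701,  1.55647845, -0.01146342,
        1.10924999, -0.08309635]), 'qvel': array([ 0.00141091, -0.00116284,  0.00101816, -0.00026448,  0.00032308,
        0.00037818, -0.00038123]), 'tau': array([-2.49026562e-04, -5.96451688e+01,  1.60731923e+00, -2.81199092e+01,
        1.23410838e-02,  9.42846760e-03, -2.69296879e-05]), 'tcp_pos': array([0.21332838, 0.63980703, 0.24430498]), 'orientation': array([-5.03219057e-01, -3.10090433e+00,  2.85516944e-03]), 'contact_force': array([ 0.05530705,  0.50945265, -0.43574119]), 'moment': array([-0.00724709, -0.010597  , -0.03208782]), 'gripper_force': 0.0, 'grip_width': 0.08583294982260468}
top {'fov_y': 45.52708896324593, 'cx': 270.73773647573574, 'cy': 212.0941288764304, 'origin': array([ 0.38131911, -0.02052138,  1.71668718]), 'attitude': array([ 0.08366723, -0.07178238, -1.56959033])}
side {'fov_y': 56.08946651730308, 'cx': 276.6843694173896, 'cy': 208.74984356781962, 'origin': array([ 0.26173071, -0.81808551,  0.5872089 ]), 'attitude': array([ 1.05218044, -0.16484626, -0.26392893])}
```

View pics/top1.png

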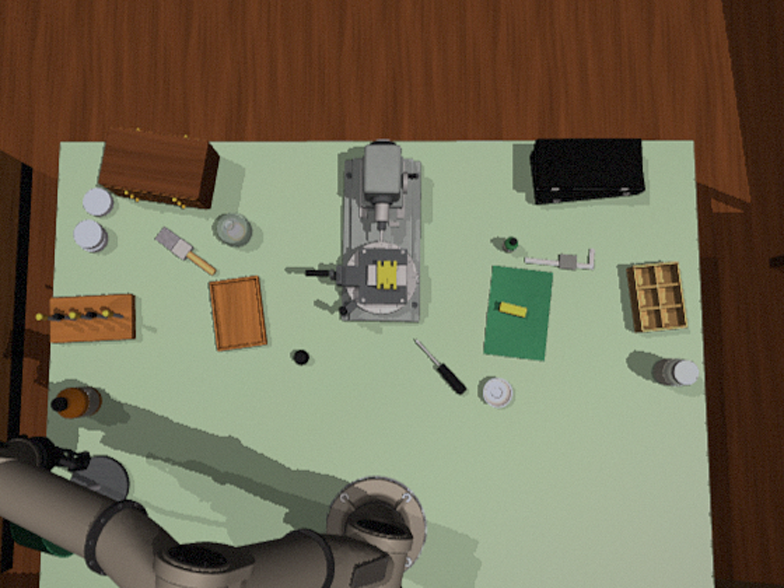

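View pics/side1.png

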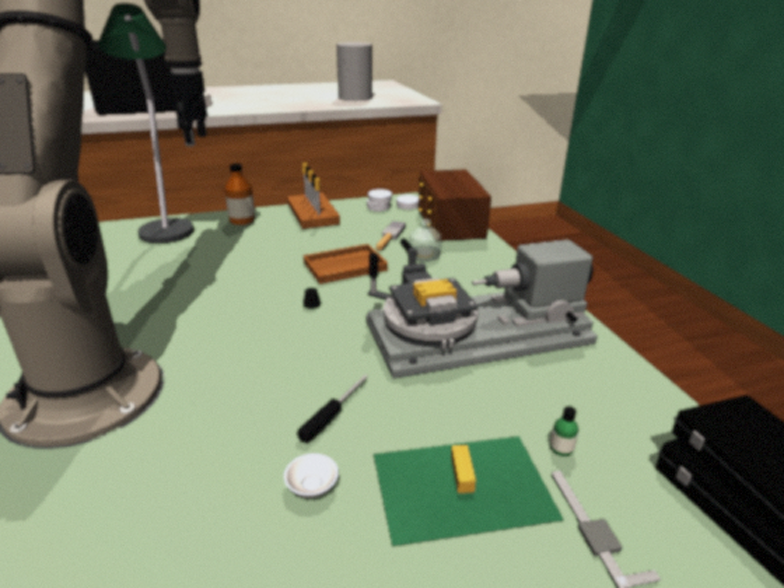

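The top view shows the vise at (385,275) with two slotted bars, crank to the left (320,272), knob at (343,310), tray at (238,313), and a single plain bar on the green pad at (511,310). The side view agrees: one bar on the pad, knob and crank standing upright.

```bash
cat >> h.py <<'E'
def yellow(p):
    h=cv2.cvtColor(p,cv2.COLOR_RGB2HSV)
    return cv2.inRange(h,(22,150,90),(36,255,255))
def rect(P):  # oriented rectangle of xy points, m
    (c,s,a)=cv2.minAreaRect((P[:,:2]*1000).astype(np.float32)); return np.array(c)/1000,np.round(s,1),a
E
python3 - <<'E'
from h import *
for n in('top','side'):
    z=np.load(f'pics/{n}1.npz'); p,d=z['p'],z['d']; C=cloud(n,d)
    k,l,s,c=cv2.connectedComponentsWithStats(yellow(p))
    for i in range(1,k):
        if s[i,4]<25: continue
        P=C[l==i]; P=P[np.isfinite(P).all(1)]
        top=P[P[:,2]>np.percentile(P[:,2],90)-.008]
        print(n,'yel',c[i].round(1),s[i,4],np.median(P,0).round(4),np.percentile(P[:,2],[5,50,95]).round(4),rect(top))
    # above-table objects near the fixture
    if n=='top':
        for nm,(u0,v0,u1,v1) in dict(tray=(148,195,194,254),loupe=(208,248,222,262),knob=(238,214,255,230),crank=(200,188,262,202),bottle=(358,166,373,182),dish=(344,266,368,293)).items():
            Q=C[v0:v1,u0:u1].reshape(-1,3); h=Q[Q[:,2]>.012]
            print(nm,Q[:,2].max().round(3),h.mean(0).round(4),h.min(0).round(3),h.max(0).round(3))
        Q=C[210:232,236:258]; print((Q[...,2]*1000).astype(int)[::1]); print((C[186:204:2,205:280:3,2]*1000).astype(int))
        g=cv2.inRange(cv2.cvtColor(p,cv2.COLOR_RGB2HSV),(65,120,50),(90,255,170)); g[:,:330]=0;g[:185]=0;g[270:]=0;g[:,405:]=0
        print('pad',rect(C[g>0]))
        # table disc
        D=C[165:235,235:310].reshape(-1,3); print(np.histogram(D[:,2],bins=np.arange(0,.2,.01)))
E
```

```text
top yel [276. 196.] 219 [ 0.5913 -0.0253  0.123 ] [0.117  0.123  0.1286] (array([ 0.50108521, -0.0251877 ]), array([ 38.6, 239.5]), 89.90546417236328)
top yel [365.8 220.9] 110 [ 0.5189 -0.3299  0.0239] [0.018  0.0239 0.0309] (array([ 0.51890796, -0.32918506]), array([61.3, 22. ]), 75.49327087402344)
tray 1.717 [0.5077 0.3277 0.0647] [ 0.381 -0.021  0.012] [0.61  0.408 1.717]
loupe 0.048 [0.4031 0.1811 0.0307] [0.387 0.164 0.013] [0.421 0.197 0.048]
knob 0.162 [0.5143 0.065  0.0651] [0.492 0.047 0.013] [0.544 0.086 0.162]
crank 1.717 [0.5949 0.0756 0.1251] [ 0.381 -0.021  0.012] [0.633 0.219 1.717]
bottle 0.08 [ 0.6729 -0.3215  0.05  ] [ 0.66  -0.342  0.015] [ 0.69  -0.308  0.08 ]
dish 1.717 [ 0.3188 -0.2896  0.0359] [ 0.284 -0.325  0.012] [ 0.381 -0.021  1.717]
[[   1    0   -5   -5    0    1    3   -5   18   20   25   15   24   78
    71   73   76   66   75   67  106   96]
 [   0   -2    3    0    7    0   -1   -2   23   18   18   21   28   26
    76   75   70   71   72   79  102  101]
 [  -1    2    0   -6    0   -3    5    0   20   25   17   20   25   19
    78   69   73   69   6
[... 3085 characters left out ...]
   1   0 107 114 100 102 103 104
   96 105 112 117 121 125 124]]
pad (array([ 0.50836493, -0.22496472]), array([233. , 421.3]), 2.9151601791381836)
(array([703, 198, 327, 483, 360,  10, 141, 463,  30, 407, 710, 304, 227,
        14,  19,  17,   1,   0,   0]), array([0.  , 0.01, 0.02, 0.03, 0.04, 0.05, 0.06, 0.07, 0.08, 0.09, 0.1 ,
       0.11, 0.12, 0.13, 0.14, 0.15, 0.16, 0.17, 0.18, 0.19]))
side yel [310.4 204.5] 142 [ 0.5937 -0.03    0.1246] [0.1231 0.1246 0.1261] (array([ 0.59404108, -0.02938624]), array([60.6, 39.2]), 3.3455262184143066)
side yel [330.1 331.2] 313 [ 0.5189 -0.3372  0.0256] [0.0227 0.0256 0.0271] (array([ 0.51992621, -0.33492636]), array([63.2, 22. ]), 74.55699920654297)
```

```bash
cat >> h.py <<'E'
def multi(n,k=4):
    D=[];
    for _ in range(k):
        p,d=eyes.grab_frame(n); D.append(np.where(d>0,d,np.nan))
    with np.errstate(all='ignore'): d=np.nanmedian(D,0)
    return p,np.nan_to_num(d)
def go(pos,ang=None):
    "shift in tool axes (mm) to world pos of TCP; then yaw (deg) so that tool y points at world angle ang mod 180"
    o=r.get_obs(); M=R.from_rotvec(o['orientation']).as_matrix()
    s=M.T@(np.array(pos)-o['tcp_pos']); cur=np.degrees(np.arctan2(M[1,1],M[0,1]))
    out=f"t={o['clock']:.1f} tcp={o['tcp_pos'].round(4)} yang={cur:.1f} shift_mm={np.round(s*1000,1)}"
    if ang is not None: out+=f" yaw={-((ang-cur+90)%180-90):.1f}"
    print(out,'q7=%.2f F=%s w=%.1f'%(o['joints'][6],o['contact_force'].round(1),o['grip_width']*1000))
E
python3 - <<'E'
from h import *
from scipy.optimize import least_squares
p,d=multi('top',6); C=cloud('top',d); np.savez('pics/t2.npz',p=p,d=d)
def reg(zlo,zhi,xl,yl):
    m=(C[...,2]>zlo)&(C[...,2]<zhi)&(C[...,0]>xl[0])&(C[...,0]<xl[1])&(C[...,1]>yl[0])&(C[...,1]<yl[1])&(d>0); return C[m]
K=reg(.14,.17,(.48,.54),(.03,.1)); print('knob',len(K),K.mean(0),K.min(0),K.max(0))
D=reg(.062,.082,(.48,.70),(-.12,.1)); 
f=lambda c,P: np.hypot(P[:,0]-c[0],P[:,1]-c[1])
# outer rim: farthest per angle, guess centre
c=np.array([.592,-.013])
for _ in range(5):
    a=np.degrees(np.arctan2(D[:,1]-c[1],D[:,0]-c[0]))//10; E=[]
    for b in np.unique(a):
        Q=D[a==b]; rr=f(c,Q); Q=Q[rr<.092]; rr=f(c,Q)
        if len(Q): E.append(Q[rr.argmax()])
    E=np.array(E); c=least_squares(lambda q:f(q,E)-q[2],[*c,.086],loss='soft_l1',f_scale=.002).x; R0=c[2]; c=c[:2]
print('axis',c,R0,len(E),'discz',D[:,2].mean())
B=reg(.113,.135,(.54,.64),(-.07,.02)); y=yellow(p)>0
Y=C[y&(C[...,2]>.113)&(C[...,2]<.14)]; print('bars',rect(Y),Y.mean(0))
G=reg(.125,.15,(.57,.63),(.08,.2)); print('grip',G.mean(0),G.min(0),G.max(0))
H=reg(.10,.3,(.62,.85),(-.15,.15)); 
for x0 in np.arange(.62,.85,.02):
    Q=H[(H[:,0]>=x0)&(H[:,0]<x0+.02)]
    if len(Q): print('mill',x0.round(2),Q.min(0).round(3)[1],Q.max(0).round(3)[1:])
T=reg(.014,.03,(.4,.62),(.2,.42)); print('tray',rect(T),len(T))
g=cv2.inRange(cv2.cvtColor(p,cv2.COLOR_RGB2HSV),(5,120,60),(18,255,255)); t=(g>0)&(C[...,0]>.4)&(C[...,0]<.64)&(C[...,1]>.2)&(C[...,1]<.4)&(C[...,2]<.035)&(d>0); print('tray col',rect(C[t]),t.sum())
k,l,s,cc=cv2.connectedComponentsWithStats(t.astype(np.uint8)); i=1+s[1:,4].argmax(); print(rect(C[l==i]))
go([0.5,0.06,.2],0)
E
```

```text
knob 27 [0.50712337 0.0749525  0.150701  ] [0.49915662 0.06641868 0.1408101 ] [0.51515866 0.08162229 0.15317346]
axis [ 0.59036727 -0.01031725] 0.08525689043390647 32 discz 0.07339486326120703
bars (array([0.55367975, 0.36374768]), array([ 65.2, 825.7]), 5.326892375946045) [0.57450722 0.10743433 0.12420839]
grip [0.59259273 0.127599   0.13748603] [0.58338887 0.09628376 0.12634561] [0.60043096 0.15960861 0.14338877]
mill 0.62 -0.071 [0.037 0.124]
mill 0.64 -0.071 [0.037 0.106]
mill 0.66 -0.016 [-0.009  0.12 ]
mill 0.68 -0.019 [-0.003  0.124]
mill 0.7 -0.029 [0.004 0.13 ]
mill 0.72 -0.029 [0.004 0.132]
mill 0.74 -0.035 [0.01 0.14]
mill 0.76 -0.055 [0.027 0.162]
mill 0.78 -0.054 [0.029 0.164]
mill 0.8 -0.054 [0.026 0.164]
mill 0.82 -0.054 [0.026 0.164]
mill 0.84 -0.054 [0.026 0.163]
tray (array([0.52704865, 0.3421062 ]), array([203.6, 123.3]), 8.178614616394043) 351
tray col (array([0.52674664, 0.33997501]), array([200.4, 119.2]), 7.7853312492370605) 1744
(array([0.51335553, 0.33813055]), array([172.9, 119.3]), 8.076635360717773)
t=0.4 tcp=[0.2135 0.6403 0.2452] yang=71.6 shift_mm=[-455.3 -459.9   45.3] yaw=71.6 q7=-0.08 F=[-0.3 -0.   0.4] w=86.0
```

```bash
python3 -c "
from h import *
go([.508,.075,.215],45)"
```

```text
t=0.4 tcp=[0.2135 0.6403 0.2452] yang=71.6 shift_mm=[-458.2 -443.1   30.3] yaw=26.6 q7=-0.08 F=[-0.3 -0.   0.4] w=86.0
```

Emit:
{"op": "arm_command", "data": {
  "plan": "-0.0286 -0.0277 0.0019 0;-0.0286 -0.0277 0.0019 0;-0.0286 -0.0277 0.0019 0;-0.0286 -0.0277 0.0019 0;-0.0286 -0.0277 0.0019 0;-0.0286 -0.0277 0.0019 0;-0.0286 -0.0277 0.0019 0;-0.0286 -0.0277 0.0019 0;-0.0286 -0.0277 0.0019 0;-0.0286 -0.0277 0.0019 0;-0.0286 -0.0277 0.0019 0;-0.0286 -0.0277 0.0019 0;-0.0286 -0.0277 0.0019 0;-0.0286 -0.0277 0.0019 0;-0.0286 -0.0277 0.0019 0;-0.0286 -0.0277 0.0019 0;0 0 0 6.65;0 0 0 6.65;0 0 0 6.65;0 0 0 6.65",
  "hand": -0.2
}}

```text
clock: 2.9
tcp_pos: [0.5075, 0.0752, 0.215]
orientation: [1.209, 2.9, 0.001]
contact_force: [-0.4, 0.2, -0.7]
grip_width: 0.0513
gripper_force: 0.0
```

```bash
python3 -c "
from h import *
go([.508,.075,.130],45)
p,d=eyes.grab_frame('side'); save('s2.png',p,3,(200,130,400,280))"
```

```text
t=2.9 tcp=[0.5075 0.0752 0.215 ] yang=44.7 shift_mm=[-0.5  0.2 85. ] yaw=-0.3 q7=0.64 F=[-0.4  0.2 -0.7] w=51.3
```

View pics/s2.png

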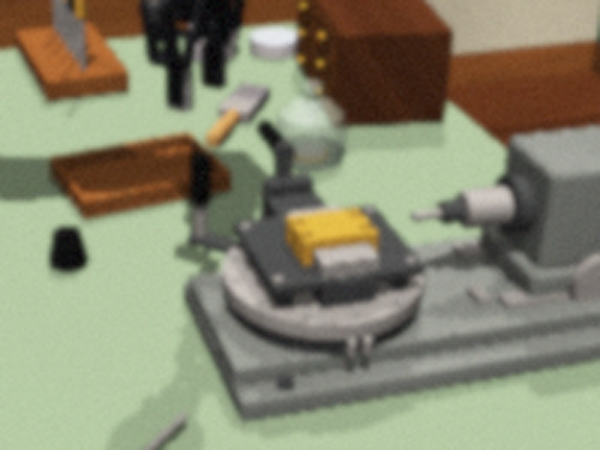

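The side crop shows the open fingers at (195,80), directly above the knob at (200,180), with nothing between them. I'll descend and grip.

Emit:
{"op": "arm_command", "data": {
  "plan": "0 0 0.014 0;0 0 0.014 0;0 0 0.014 0;0 0 0.014 0;0 0 0.014 0;0 0 0.013 0;0 0 0 0"
}}

```text
clock: 3.82
tcp_pos: [0.5067, 0.075, 0.1308]
orientation: [-1.203, -2.901, 0.002]
contact_force: [-0.4, -0.1, 0.4]
grip_width: 0.0512
gripper_force: 0.0
```

Emit:
{"op": "arm_command", "data": {
  "plan": "0 0 0 0;0 0 0 0;0 0 0 0;0 0 0 0;0 0 0 0;0 0 0 0",
  "hand": 1,
  "grip_force": 60
}}

```text
clock: 4.58
tcp_pos: [0.5077, 0.0752, 0.1326]
orientation: [1.203, 2.901, 0.001]
contact_force: [-1.7, -1.4, 6.1]
grip_width: 0.0174
gripper_force: 58.5
```

```bash
python3 -c "
from h import *
go([.508,.075,.130],45)"
```

```text
t=4.6 tcp=[0.5077 0.0752 0.1326] yang=45.0 shift_mm=[-0.3  0.1  2.6] yaw=-0.0 q7=0.70 F=[-1.7 -1.4  6.1] w=17.4
```

Emit:
{"op": "arm_command", "data": {
  "plan": "-0.0003 -0.0105 0 -5;-0.0003 -0.0105 0 -5;-0.0003 -0.0105 0 -5;-0.0003 -0.0105 0 -5;-0.0003 -0.0105 0 -5;-0.0003 -0.0105 0 -5;-0.0003 -0.0105 0 -5;-0.0003 -0.0105 0 -5;-0.0003 -0.0105 0 -5;-0.0003 -0.0105 0 -5;-0.0003 -0.0105 0 -5;-0.0003 -0.0105 0 -5;-0.0003 -0.0105 0 -5;-0.0003 -0.0105 0 -5;-0.0003 -0.0105 0 -5;-0.0003 -0.0105 0 -5;-0.0003 -0.0105 0 -5;-0.0003 -0.0105 0 -5;0 0 0 0;0 0 0 0"
}}

```text
clock: 7.08
tcp_pos: [0.5051, -0.0965, 0.1322]
orientation: [-1.202, 2.902, -0.004]
contact_force: [0.9, -6.1, -1.3]
grip_width: 0.0174
gripper_force: 63.7
```

```bash
python3 -c "
from h import *
go([.5048,-.0953,.130],135)"
```

```text
t=7.1 tcp=[ 0.5051 -0.0965  0.1322] yang=135.0 shift_mm=[-0.7  1.   2.2] yaw=-0.0 q7=2.45 F=[ 0.9 -6.1 -1.3] w=17.4
```

Emit:
{"op": "arm_command", "data": {
  "plan": "0 0 0 0;0 0 0 0;0 0 0 0;0 0 0 0;0 0 -0.02 0;0 0 -0.03 0;0 0 -0.03 0;0 0 -0.03 0;0 0 0 0",
  "hand": -0.2
}}

```text
clock: 8.2
tcp_pos: [0.5063, -0.0952, 0.2442]
orientation: [-1.199, 2.899, -0.003]
contact_force: [-0.2, 0.2, 1.1]
grip_width: 0.0515
gripper_force: 0.0
```

```bash
python3 - <<'E'
from h import *
p,d=multi('side',4); save('s3.png',p,3,(170,110,370,260)); C=cloud('side',d)
Y=(yellow(p)>0)&(C[...,0]>.5)&(C[...,0]<.7)&(abs(C[...,1]+.01)<.08)&(C[...,2]>.118)
print('bars',rect(C[Y]),C[Y].mean(0))
h=cv2.cvtColor(p,cv2.COLOR_RGB2HSV)
G=(h[...,2]<60)&(C[...,0]>.40)&(C[...,0]<.5)&(abs(C[...,1]+.01)<.04)&(C[...,2]>.1)&(C[...,2]<.16)
print('grip',G.sum(),C[G].mean(0),C[G].min(0),C[G].max(0))
go([.443,-.012,.2],90)
E
```

```text
bars (array([ 0.60631488, -0.01812101]), array([41.2, 56.1]), 0.16370515525341034) [ 0.60688622 -0.01599967  0.12484803]
grip 216 [ 0.46134814 -0.01877453  0.12716574] [ 0.42029578 -0.03636404  0.10023394] [0.49955722 0.0007346  0.14104065]
t=8.4 tcp=[ 0.504  -0.095   0.2408] yang=135.0 shift_mm=[-15.5 101.8  40.9] yaw=45.0 q7=2.44 F=[ 0.4  0.  -0.1] w=51.4
```

View pics/s3.png

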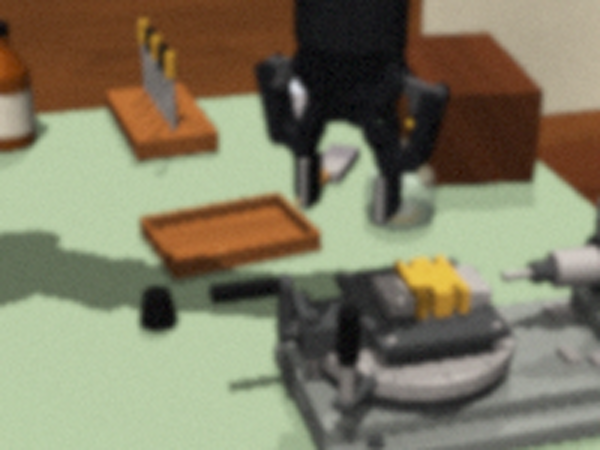

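The table stands at loading, with the crank grip towards the robot at (245,290), top of its circle, and the bars at (435,285). Next is the crank.

Emit:
{"op": "arm_command", "data": {
  "plan": "-0.0027 0.0205 0.008 0;-0.0027 0.0205 0.008 0;-0.0027 0.0205 0.008 0;-0.0027 0.0205 0.008 0;-0.0027 0.0205 0.008 0;0 0 0 9;0 0 0 9;0 0 0 9;0 0 0 9;0 0 0 9;0 0 0 0;0 0 0 0"
}}

```text
clock: 9.9
tcp_pos: [0.4415, -0.013, 0.2014]
orientation: [0.004, -3.141, 0.0]
contact_force: [0.3, 0.5, 1.1]
grip_width: 0.0512
gripper_force: 0.0
```

```bash
python3 -c "
from h import *
go([.441,-.013,.134],90)"
```

```text
t=9.9 tcp=[ 0.4415 -0.013   0.2014] yang=90.1 shift_mm=[ 0.5 -0.  67.4] yaw=0.1 q7=1.48 F=[0.3 0.5 1.1] w=51.2
```

Emit:
{"op": "arm_command", "data": {
  "plan": "0 0 0.012 0;0 0 0.012 0;0 0 0.012 0;0 0 0.012 0;0 0 0.012 0;0 0 0.007 0;0 0 0 0"
}}

```text
clock: 10.78
tcp_pos: [0.4415, -0.0131, 0.1344]
orientation: [-0.001, -3.14, 0.0]
contact_force: [-0.0, 0.4, 1.3]
grip_width: 0.0513
gripper_force: 0.0
```

Emit:
{"op": "arm_command", "data": {
  "plan": "0 0 0 0;0 0 0 0;0 0 0 0;0 0 0 0;0 0 0 0;0 0 0 0",
  "hand": 1
}}

```text
clock: 11.52
tcp_pos: [0.4421, -0.0126, 0.1353]
orientation: [0.001, 3.141, 0.001]
contact_force: [-1.7, 2.8, 6.2]
grip_width: 0.014
gripper_force: 58.7
```

Emit:
{"op": "arm_command", "data": {
  "plan": "0 0.013 0.002 0;0 0.0117 0.006 0;0 0.0093 0.0093 0;0 0.006 0.0117 0;0 0.002 0.013 0;0 -0.002 0.013 0;0 -0.006 0.0117 0;0 -0.0093 0.0093 0;0 0 0 0;0 0 0 0"
}}

```text
clock: 12.78
tcp_pos: [0.4423, 0.0113, 0.0587]
orientation: [0.002, 3.141, -0.001]
contact_force: [3.9, -1.1, -8.2]
grip_width: 0.0133
gripper_force: 58.5
```

Emit:
{"op": "arm_command", "data": {
  "plan": "0 0 0 0;0 0 0 0;0 0 0 0;0 0 0 0;0 0 -0.02 0;0 0 -0.03 0;0 0 -0.04 0;0 0 -0.04 0;0 0 -0.02 0;0 0 0 0",
  "hand": -0.2
}}

```text
clock: 14.02
tcp_pos: [0.4428, 0.0118, 0.2102]
orientation: [0.001, 3.138, 0.001]
contact_force: [0.1, -0.0, -0.5]
grip_width: 0.0515
gripper_force: 0.0
```

```bash
python3 - <<'E'
from h import *
p,d=multi('side',4); save('s4.png',p,3,(170,110,370,260)); C=cloud('side',d)
Y=(yellow(p)>0)&(C[...,0]>.5)&(C[...,0]<.7)&(abs(C[...,1]+.01)<.08)&(C[...,2]>.118)
print('bars',rect(C[Y]),C[Y].mean(0))
go([.595,-.013,.2],90)
E
```

```text
bars (array([ 0.60587225, -0.01642637]), array([53.1, 41.3]), 88.10810089111328) [ 0.60514642 -0.01706044  0.12474603]
t=14.2 tcp=[0.441  0.0116 0.2077] yang=90.0 shift_mm=[-154.   -24.5    7.4] yaw=-0.0 q7=1.42 F=[-1.1 -0.3  0.3] w=51.2
```

View pics/s4.png

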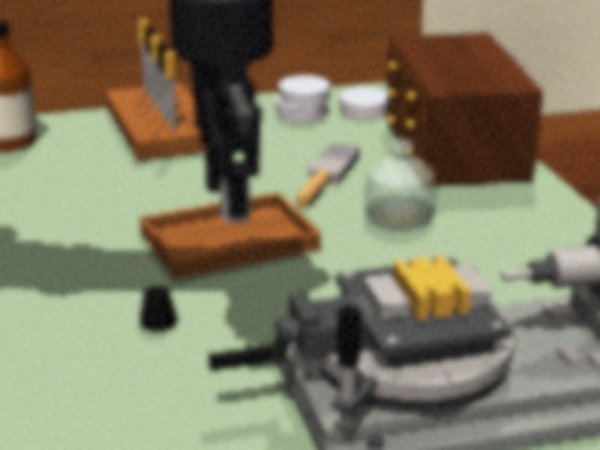

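The jaw has backed off: a dark gap shows left of the bars at (395,285), and the crank grip now sits low at (240,358). I'll take the crank-side bar by its ends.

Emit:
{"op": "arm_command", "data": {
  "plan": "-0.025 -0.0042 0 0;-0.025 -0.0042 0 0;-0.025 -0.0042 0 0;-0.025 -0.0042 0 0;-0.025 -0.0042 0 0;-0.025 -0.0041 0 0;0 0 0.02 0;0 0 0.02 0;0 0 0.02 0;0 0 0.015 0;0 0 0.01 0;0 0 0.008 0;0 0 0 0",
  "hand": -1
}}

```text
clock: 15.85
tcp_pos: [0.5917, -0.0135, 0.1155]
orientation: [-0.001, -3.141, 0.0]
contact_force: [-0.1, -0.2, -0.1]
grip_width: 0.0852
gripper_force: 0.0
```

Emit:
{"op": "arm_command", "data": {
  "plan": "0 0 0 0;0 0 0 0;0 0 0 0;0 0 0 0;0 0 0 0;0 0 0 0",
  "hand": 1
}}

```text
clock: 16.6
tcp_pos: [0.5924, -0.0134, 0.117]
orientation: [0.001, 3.14, 0.001]
contact_force: [-1.5, 0.3, 5.6]
grip_width: 0.0623
gripper_force: 65.6
```

Emit:
{"op": "arm_command", "data": {
  "plan": "0 0 -0.005 0;0 0 -0.005 0;0 0 -0.01 0;0 0 -0.015 0;0 0 -0.02 0;0 0 -0.02 0;0 0 -0.02 0;0 0 0 0"
}}

```text
clock: 17.6
tcp_pos: [0.5931, -0.0135, 0.2133]
orientation: [0.001, 3.137, 0.001]
contact_force: [0.8, -0.2, -2.6]
grip_width: 0.0624
gripper_force: 66.0
```

```bash
python3 - <<'E'
from h import *
go([.513,.338,.2],98-90)
p,d=multi('side',3); save('s5.png',p,3,(200,100,400,250))
E
```

```text
t=17.6 tcp=[ 0.5931 -0.0135  0.2133] yang=90.0 shift_mm=[ 80.5 351.5  13.1] yaw=82.0 q7=1.53 F=[ 0.8 -0.2 -2.6] w=62.4
```

View pics/s5.png

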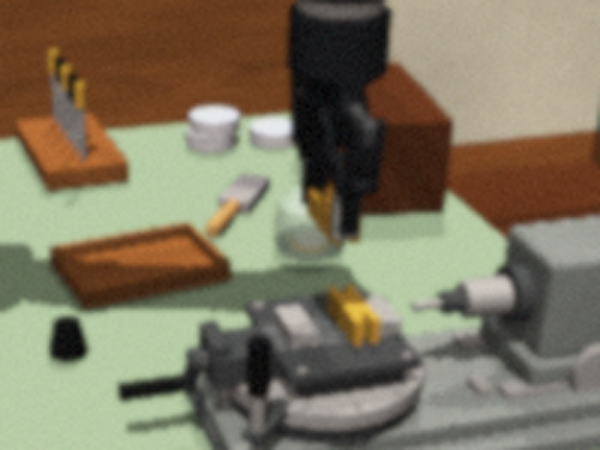

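One bar is held in the fingers at (320,210) and the other stays against the fixed jaw at (355,315). Next I carry it over the tray.

Emit:
{"op": "arm_command", "data": {
  "plan": "0.007 0.0315 0 0;0.007 0.0315 0 0;0.007 0.0315 0 0;0.007 0.0315 0 0;0.007 0.0315 0 0;0.007 0.0315 0 0;0.007 0.0315 0 0;0.007 0.0315 0 0;0.007 0.0315 0 0;0.007 0.0315 0 0;0.007 0.0315 0 0;0.007 0.0315 0 0;0 0 0 10.25;0 0 0 10.25;0 0 0 10.25;0 0 0 10.25;0 0 0 10.25;0 0 0 10.25;0 0 0 10.25;0 0 0 10.25"
}}

```text
clock: 20.25
tcp_pos: [0.5075, 0.3642, 0.2096]
orientation: [-2.069, -2.364, 0.003]
contact_force: [-0.5, -0.4, -2.8]
grip_width: 0.0624
gripper_force: 66.1
```

Emit:
{"op": "arm_command", "data": {
  "plan": "0 0 0.025 0;0 0 0.025 0;0 0 0.025 0;0 0 0.025 0;0 0 0.025 0;0 0 0.025 0;0 0 0 0;0 0 0 0"
}}

```text
clock: 21.25
tcp_pos: [0.5084, 0.3646, 0.0612]
orientation: [2.062, 2.37, 0.0]
contact_force: [-0.5, 0.3, -2.9]
grip_width: 0.0624
gripper_force: 66.6
```

```bash
python3 - <<'E'
from h import *
go([.509,.365,.0225],8)
E
```

```text
t=21.2 tcp=[0.5084 0.3646 0.0612] yang=8.0 shift_mm=[ 0.3  0.7 38.7] yaw=-0.0 q7=-0.40 F=[-0.5  0.3 -2.9] w=62.4
```

Emit:
{"op": "arm_command", "data": {
  "plan": "0 0 0.012 0;0 0 0.011 0;0 0 0.009 0;0 0 0.006 0;0 0 0 0;0 0 0 0"
}}

```text
clock: 22.0
tcp_pos: [0.5084, 0.3647, 0.0231]
orientation: [2.062, 2.37, 0.001]
contact_force: [0.0, -0.5, -2.2]
grip_width: 0.0622
gripper_force: 66.7
```

Emit:
{"op": "arm_command", "data": {
  "plan": "0 0 0 0;0 0 0 0;0 0 0 0;0 0 0 0;0 0 -0.01 0;0 0 -0.03 0;0 0 -0.04 0;0 0 -0.04 0;0 0 -0.04 0;0 0 0 0",
  "hand": -0.7
}}

```text
clock: 23.25
tcp_pos: [0.5101, 0.3657, 0.1873]
orientation: [2.062, 2.369, 0.012]
contact_force: [-0.6, 0.1, -0.1]
grip_width: 0.0725
gripper_force: 0.0
```

```bash
python3 - <<'E'
from h import *
go([.6125,-.0135,.2],90)
E
```

```text
t=23.2 tcp=[0.5101 0.3657 0.1873] yang=7.9 shift_mm=[-389.7   49.1  -14. ] yaw=-82.1 q7=-0.44 F=[-0.6  0.1 -0.1] w=72.5
```

Emit:
{"op": "arm_command", "data": {
  "plan": "-0.033 0.004 -0.001 0;-0.033 0.004 -0.001 0;-0.033 0.004 -0.001 0;-0.033 0.004 -0.001 0;-0.033 0.004 -0.001 0;-0.033 0.004 -0.001 0;-0.033 0.004 -0.001 0;-0.033 0.004 -0.001 0;-0.033 0.004 -0.001 0;-0.033 0.004 -0.001 0;-0.033 0.004 -0.001 0;-0.0267 0.005 -0.001 0;0 0 0 -10.25;0 0 0 -10.25;0 0 0 -10.25;0 0 0 -10.25;0 0 0 -10.25;0 0 0 -10.25;0 0 0 -10.25;0 0 0 -10.25",
  "hand": -1
}}

```text
clock: 25.75
tcp_pos: [0.61, -0.0147, 0.1942]
orientation: [0.008, -3.14, 0.0]
contact_force: [-0.8, 0.2, 0.0]
grip_width: 0.0853
gripper_force: 0.0
```

```bash
python3 - <<'E'
from h import *
go([.616,-.0135,.1155],90)
E
```

```text
t=25.8 tcp=[ 0.61   -0.0147  0.1942] yang=90.3 shift_mm=[-6.1  1.1 78.7] yaw=0.3 q7=1.52 F=[-0.8  0.2  0. ] w=85.3
```

Emit:
{"op": "arm_command", "data": {
  "plan": "-0.005 0.001 0 0.3;0 0 0.02 0;0 0 0.02 0;0 0 0.015 0;0 0 0.012 0;0 0 0.008 0;0 0 0.004 0;0 0 0 0"
}}

```text
clock: 26.75
tcp_pos: [0.6157, -0.0136, 0.1159]
orientation: [0.01, 3.141, 0.0]
contact_force: [-0.1, -0.1, 0.4]
grip_width: 0.0855
gripper_force: 0.0
```

Emit:
{"op": "arm_command", "data": {
  "plan": "0 0 0 0;0 0 0 0;0 0 0 0;0 0 0 0;0 0 0 0;0 0 0 0",
  "hand": 1
}}

```text
clock: 27.5
tcp_pos: [0.6162, -0.0136, 0.1169]
orientation: [0.01, 3.14, 0.0]
contact_force: [-1.3, 0.4, 6.3]
grip_width: 0.0627
gripper_force: 66.0
```

Emit:
{"op": "arm_command", "data": {
  "plan": "0 0 -0.005 0;0 0 -0.005 0;0 0 -0.01 0;0 0 -0.015 0;0 0 -0.02 0;0 0 -0.02 0;0 0 -0.02 0;0 0 0 0"
}}

```text
clock: 28.5
tcp_pos: [0.6169, -0.0136, 0.2134]
orientation: [0.01, 3.137, 0.001]
contact_force: [0.9, -0.1, -2.7]
grip_width: 0.0627
gripper_force: 65.9
```

```bash
python3 - <<'E'
from h import *
go([.517,.311,.21],8)
E
```

```text
t=28.5 tcp=[ 0.6169 -0.0136  0.2134] yang=89.7 shift_mm=[101.9 324.    3.1] yaw=81.7 q7=1.51 F=[ 0.9 -0.1 -2.7] w=62.7
```

Emit:
{"op": "arm_command", "data": {
  "plan": "0.0085 0.027 0 0;0.0085 0.027 0 0;0.0085 0.027 0 0;0.0085 0.027 0 0;0.0085 0.027 0 0;0.0085 0.027 0 0;0.0085 0.027 0 0;0.0085 0.027 0 0;0.0085 0.027 0 0;0.0085 0.027 0 0;0.0085 0.027 0 0;0.0085 0.027 0 0;0 0 0 10.2;0 0 0 10.2;0 0 0 10.2;0 0 0 10.2;0 0 0 10.2;0 0 0 10.2;0 0 0 10.2;0 0 0 10.2"
}}

```text
clock: 31.0
tcp_pos: [0.515, 0.3107, 0.2101]
orientation: [-2.066, -2.366, 0.002]
contact_force: [0.2, -0.2, -3.0]
grip_width: 0.0624
gripper_force: 66.0
```

Emit:
{"op": "arm_command", "data": {
  "plan": "0 0 0.025 0;0 0 0.025 0;0 0 0.025 0;0 0 0.025 0;0 0 0.025 0;0 0 0.025 0;0 0 0 0;0 0 0 0"
}}

```text
clock: 32.0
tcp_pos: [0.5159, 0.3111, 0.0614]
orientation: [2.06, 2.372, 0.001]
contact_force: [0.8, 0.4, -1.3]
grip_width: 0.0627
gripper_force: 66.6
```

```bash
python3 - <<'E'
from h import *
go([.517,.311,.0232],8)
E
```

```text
t=32.0 tcp=[0.5159 0.3111 0.0614] yang=8.1 shift_mm=[-0.3  1.1 38.2] yaw=0.1 q7=-0.35 F=[ 0.8  0.4 -1.3] w=62.7
```

Emit:
{"op": "arm_command", "data": {
  "plan": "0 0 0.012 0;0 0 0.011 0;0 0 0.009 0;0 0 0.006 0;0 0 0 0;0 0 0 0"
}}

```text
clock: 32.75
tcp_pos: [0.5157, 0.3111, 0.0231]
orientation: [2.06, 2.372, 0.001]
contact_force: [0.3, -0.0, -2.3]
grip_width: 0.0625
gripper_force: 66.7
```

Emit:
{"op": "arm_command", "data": {
  "plan": "0 0 0 0;0 0 0 0;0 0 0 0;0 0 0 0;0 0 -0.01 0;0 0 -0.03 0;0 0 -0.04 0;0 0 -0.04 0;0 0 -0.04 0;0 -0.03 0 0;0 -0.03 0 0;0 -0.03 0 0;0 0 0 0",
  "hand": -0.7
}}

```text
clock: 34.38
tcp_pos: [0.4245, 0.2982, 0.1835]
orientation: [-2.057, -2.373, 0.001]
contact_force: [-0.0, -0.2, 0.1]
grip_width: 0.0727
gripper_force: 0.0
```

```bash
python3 - <<'E'
from h import *
p,d=multi('top',4); save('t6.png',p,2.2,(130,140,420,300)); C=cloud('top',d)
k,l,s,c=cv2.connectedComponentsWithStats(yellow(p))
for i in range(1,k):
    if s[i,4]>25:
        P=C[(l==i)&(d>0)]; print(c[i].round(0),s[i,4],np.median(P,0).round(4),rect(P))
p,d=multi('side',3); save('s6.png',p,1.4); C=cloud('side',d)
k,l,s,c=cv2.connectedComponentsWithStats(yellow(p))
for i in range(1,k):
    if s[i,4]>25:
        P=C[(l==i)&(d>0)]; P=P[P[:,2]>np.median(P[:,2])-.006]; print('side',c[i].round(0),s[i,4],np.median(P,0).round(4),rect(P))
go([.519,-.332,.2],165.5)
E
```

```text
[177. 222.] 133 [0.5155 0.3103 0.0274] (array([0.51661182, 0.31178183]), array([66.5, 22.4]), 8.541693687438965)
[161. 219.] 49 [0.5257 0.3648 0.027 ] (array([0.52875299, 0.3667114 ]), array([31. , 22.1]), 12.067221641540527)
[366. 221.] 107 [ 0.5189 -0.3304  0.0241] (array([ 0.51940686, -0.3296369 ]), array([60.2, 21.2]), 75.82332611083984)
side [248. 186.] 27 [0.5114 0.3057 0.0295] (array([0.51235858, 0.30790948]), array([35.2, 22.6]), 11.705620765686035)
side [330. 331.] 308 [ 0.5192 -0.3375  0.0254] (array([ 0.52007861, -0.33476926]), array([63.8, 21.5]), 75.80400848388672)
t=34.7 tcp=[0.4271 0.2983 0.1829] yang=8.0 shift_mm=[-637.     3.1  -17. ] yaw=22.5 q7=-0.50 F=[ 0.2 -0.4  0.3] w=72.2
```

View pics/t6.png

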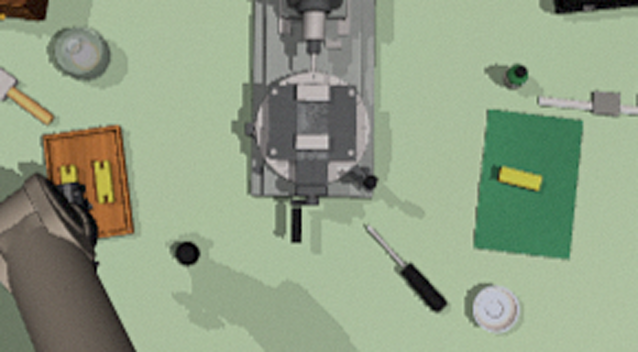

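Both slotted bars lie in the tray at (68,180) and (103,180), the vise is empty, and the plain bar is still on the pad at (520,180).

Emit:
{"op": "arm_command", "data": {
  "plan": "-0.02 0 -0.01 0;-0.0384 0.0002 -0.01 0;-0.0384 0.0002 0 0;-0.0384 0.0002 0 0;-0.0384 0.0002 0 0;-0.0384 0.0002 0 0;-0.0384 0.0003 0 0;-0.0384 0.0003 0 0;-0.0384 0.0003 0 0;-0.0384 0.0003 0 0;-0.0384 0.0003 0 0;-0.0384 0.0003 0 0;-0.0384 0.0003 0 0;-0.0384 0.0003 0 0;-0.0384 0.0003 0 0;-0.0384 0.0003 0 0;-0.0384 0.0003 0 0;0 0 0 -10;0 0 0 -10;0 0 0 -10",
  "hand": -1
}}

```text
clock: 37.22
tcp_pos: [0.5183, -0.3307, 0.2035]
orientation: [-1.37, -2.827, 0.001]
contact_force: [-0.0, -0.5, -0.5]
grip_width: 0.0855
gripper_force: 0.0
```

Emit:
{"op": "arm_command", "data": {
  "plan": "0 0 0 -9.4;0 0 0 -9.4;0 0 0 -9.4;0 0 0 -9.3;0 0 0.02 0;0 0 0.02 0;0 0 0.02 0;0 0 0 0"
}}

```text
clock: 38.22
tcp_pos: [0.5176, -0.3298, 0.1421]
orientation: [-0.396, -3.113, -0.001]
contact_force: [-0.2, 0.5, 0.1]
grip_width: 0.0857
gripper_force: 0.0
```

```bash
python3 - <<'E'
from h import *
p,d=multi('side',3); save('s7.png',p,2.4,(220,220,440,400)); C=cloud('side',d)
k,l,s,c=cv2.connectedComponentsWithStats(yellow(p))
for i in range(1,k):
    if s[i,4]>25:
        P=C[(l==i)&(d>0)]; P=P[P[:,2]>np.median(P[:,2])-.006]; print('side',c[i].round(0),s[i,4],np.median(P,0).round(4),rect(P))
go([.519,-.331,.018],75.5)
E
```

```text
side [242. 180.] 26 [0.5068 0.3562 0.0295] (array([0.50662097, 0.3549567 ]), array([40.1, 17.6]), 11.592611312866211)
side [248. 186.] 35 [0.5119 0.3062 0.0291] (array([0.51287195, 0.30766931]), array([46.3, 19.3]), 10.866132736206055)
side [330. 332.] 253 [ 0.5181 -0.3397  0.0254] (array([ 0.52069   , -0.33456866]), array([64. , 22.4]), 75.96766662597656)
t=38.4 tcp=[ 0.5197 -0.3301  0.1441] yang=75.5 shift_mm=[  0.6  -0.9 126.1] yaw=0.0 q7=1.91 F=[ 0.5  0.1 -0.5] w=85.1
```

View pics/s7.png

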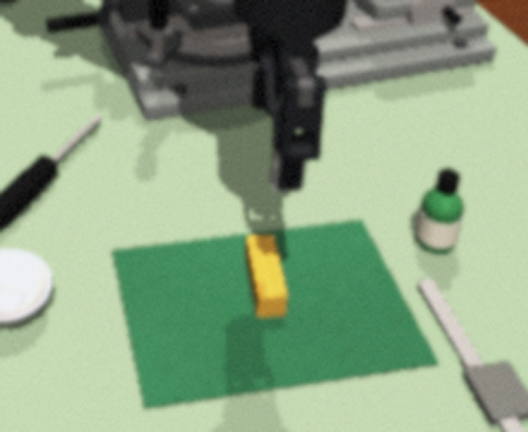

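The bar is undisturbed at (268,275), with the gripper above and behind it in view. Down and grip.

Emit:
{"op": "arm_command", "data": {
  "plan": "0 -0.001 0.02 0;0 0 0.02 0;0 0 0.02 0;0 0 0.02 0;0 0 0.018 0;0 0 0.014 0;0 0 0.009 0;0 0 0.004 0;0 0 0 0"
}}

```text
clock: 39.5
tcp_pos: [0.5195, -0.3302, 0.018]
orientation: [0.395, 3.116, -0.0]
contact_force: [-0.2, 0.0, 0.3]
grip_width: 0.0852
gripper_force: 0.0
```

Emit:
{"op": "arm_command", "data": {
  "plan": "0 0 0 0;0 0 0 0;0 0 0 0;0 0 0 0;0 0 0 0;0 0 0 0",
  "hand": 1
}}

```text
clock: 40.25
tcp_pos: [0.5199, -0.3308, 0.0191]
orientation: [0.395, 3.115, -0.001]
contact_force: [-1.0, -0.5, 4.7]
grip_width: 0.0621
gripper_force: 66.6
```

Emit:
{"op": "arm_command", "data": {
  "plan": "0 0 -0.005 0;0 0 -0.01 0;0 0 -0.02 0;0 0 -0.03 0;0 0 -0.03 0;0 0 -0.03 0;0 0 -0.03 0;0 0 -0.03 0;0 0 0 0"
}}

```text
clock: 41.38
tcp_pos: [0.5207, -0.3312, 0.2066]
orientation: [0.395, 3.111, -0.003]
contact_force: [0.6, 0.2, -1.4]
grip_width: 0.0623
gripper_force: 66.1
```

```bash
python3 - <<'E'
from h import *
go([.611,-.0135,.2],90)
E
```

```text
t=41.4 tcp=[ 0.5207 -0.3312  0.2066] yang=75.5 shift_mm=[ -8.1 330.1   6.3] yaw=-14.5 q7=1.89 F=[ 0.6  0.2 -1.4] w=62.3
```

Emit:
{"op": "arm_command", "data": {
  "plan": "-0.0007 0.0275 0 0;-0.0007 0.0275 0 0;-0.0007 0.0275 0 0;-0.0007 0.0275 0 0;-0.0007 0.0275 0 0;-0.0007 0.0275 0 0;-0.0007 0.0275 0 0;-0.0007 0.0275 0 0;-0.0007 0.0275 0 0;-0.0007 0.0275 0 0;-0.0007 0.0275 0 0;-0.0007 0.0275 0 0;0 0 0 -7.25;0 0 0 -7.25;0 0 0.02 0;0 0 0.02 0;0 0 0.02 0;0 0 0 0;0 0 0 0"
}}

```text
clock: 43.75
tcp_pos: [0.6099, -0.0127, 0.1432]
orientation: [-0.002, 3.141, -0.0]
contact_force: [-0.1, 0.9, -1.8]
grip_width: 0.0623
gripper_force: 66.2
```

```bash
python3 - <<'E'
from h import *
p,d=multi('side',3); save('s8.png',p,3,(200,110,400,260))
go([.611,-.0135,.117],90)
E
```

```text
t=43.9 tcp=[ 0.6103 -0.0127  0.1438] yang=90.1 shift_mm=[-0.6 -0.8 26.8] yaw=0.1 q7=1.54 F=[-0.2 -0.5 -1.1] w=62.5
```

View pics/s8.png

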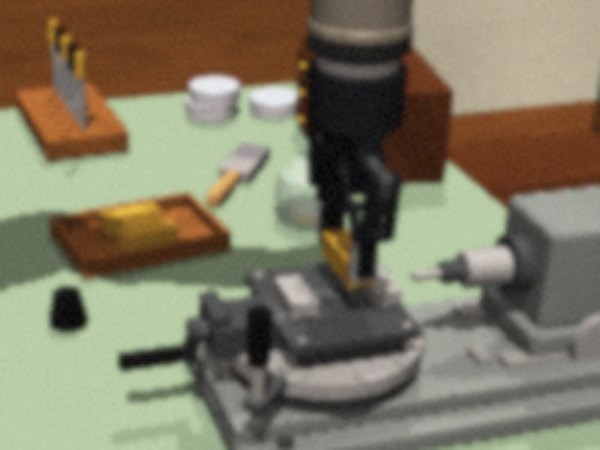

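The bar is held level just above the vise gap at (345,255), aligned with the jaws. Lowering and releasing.

Emit:
{"op": "arm_command", "data": {
  "plan": "0 -0.0008 0.01 0;0 0 0.008 0;0 0 0.005 0;0 0 0.0025 0;0 0 0 0;0 0 0 0"
}}

```text
clock: 44.65
tcp_pos: [0.6093, -0.0135, 0.1181]
orientation: [0.002, -3.141, -0.0]
contact_force: [-4.5, 0.9, 5.7]
grip_width: 0.0625
gripper_force: 67.3
```

Emit:
{"op": "arm_command", "data": {
  "plan": "0 0 0 0;0 0 0 0;0 0 0 0;0 0 0 0;0 0 0 0;0 0 -0.01 0;0 0 -0.03 0;0 0 -0.03 0;0 0 -0.03 0;0.03 0.005 0 0;0.03 0.005 0 0;0.03 0.005 0 0;0.03 0.005 0 0;0.03 0.005 0 0;0.018 0 0 0;0 0 0 0;0 0 0 0",
  "hand": -0.7
}}

```text
clock: 46.78
tcp_pos: [0.443, 0.0113, 0.2179]
orientation: [-0.001, 3.14, 0.0]
contact_force: [0.3, 0.5, -0.3]
grip_width: 0.0723
gripper_force: 0.0
```

```bash
python3 - <<'E'
from h import *
p,d=multi('side',4); save('s9.png',p,3,(200,110,400,260)); C=cloud('side',d)
Y=(yellow(p)>0)&(C[...,0]>.5)&(C[...,0]<.7)&(abs(C[...,1]+.01)<.08)&(C[...,2]>.118)
print('bar',rect(C[Y]),C[Y].mean(0))
go([.442,.0117,.0585],90)
E
```

```text
bar (array([ 0.60963184, -0.01905244]), array([57.6, 19.7]), 88.64657592773438) [ 0.60900168 -0.02043846  0.12458991]
t=47.0 tcp=[0.4425 0.0113 0.2173] yang=90.0 shift_mm=[  0.5   0.4 158.8] yaw=0.0 q7=1.42 F=[ 0.3  0.6 -0.4] w=72.4
```

View pics/s9.png

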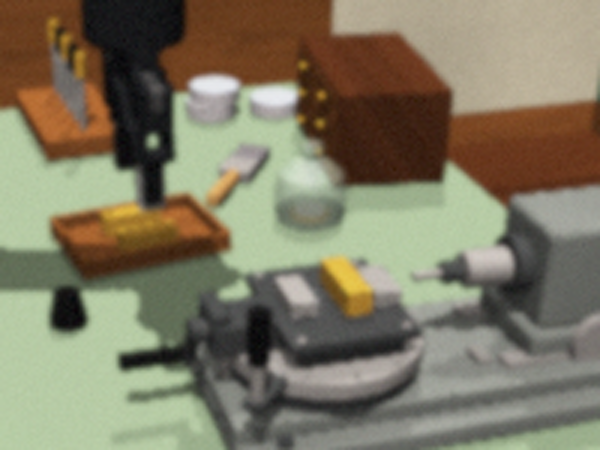

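The bar lies between the jaws against a clear gap at (345,285), and the crank grip is at (155,355). Closing.

Emit:
{"op": "arm_command", "data": {
  "plan": "0 0 0.02 0;0 0 0.02 0;0 0 0.02 0;0 0 0.02 0;0 0 0.02 0;0 0 0.02 0;0 0 0.017 0;0 0 0.013 0;0 0 0.009 0;0 0 0 0;0 0 0 0",
  "hand": -0.2
}}

```text
clock: 48.35
tcp_pos: [0.4421, 0.0114, 0.0587]
orientation: [-0.001, 3.141, 0.0]
contact_force: [-0.7, 0.3, 0.2]
grip_width: 0.0514
gripper_force: 0.0
```

Emit:
{"op": "arm_command", "data": {
  "plan": "0 0 0 0;0 0 0 0;0 0 0 0;0 0 0 0;0 0 0 0;0 0 0 0",
  "hand": 1,
  "grip_force": 70
}}

```text
clock: 49.1
tcp_pos: [0.442, 0.0115, 0.0588]
orientation: [-0.001, 3.141, 0.0]
contact_force: [-0.9, 1.0, 5.0]
grip_width: 0.0137
gripper_force: 68.3
```

Emit:
{"op": "arm_command", "data": {
  "plan": "0 0.0093 -0.0093 0;0 0.006 -0.0117 0;0 0.002 -0.013 0;0 -0.002 -0.013 0;0 -0.006 -0.0117 0;0 -0.0093 -0.0093 0;0 -0.0117 -0.006 0;0 -0.013 -0.002 0;0 -0.013 0.002 0;0 -0.0117 0.006 0;0 -0.0093 0.0093 0;0 -0.006 0.0117 0;0 -0.002 0.013 0;0 0.002 0.013 0;0 0.006 0.0117 0;0 0.0093 0.0093 0;0 0.0117 0.006 0;0 0.013 0.002 0;0 0.013 -0.002 0;0 0.0117 -0.006 0"
}}

```text
clock: 51.6
tcp_pos: [0.442, 0.0107, 0.0587]
orientation: [0.001, 3.141, -0.001]
contact_force: [6.1, -2.2, -14.1]
grip_width: 0.013
gripper_force: 69.3
```

```bash
python3 - <<'E'
from h import *
go([.442,.0117,.0585],90)
p,d=multi('side',2); save('s10.png',p,3,(200,110,400,260)); C=cloud('side',d)
Y=(yellow(p)>0)&(C[...,0]>.5)&(C[...,0]<.7)&(abs(C[...,1]+.01)<.08)&(C[...,2]>.118)
print('bar',rect(C[Y]),C[Y].mean(0))
E
```

```text
t=51.6 tcp=[0.442  0.0107 0.0587] yang=90.0 shift_mm=[-0.   1.   0.2] yaw=-0.0 q7=1.47 F=[  6.1  -2.2 -14.1] w=13.0
bar (array([ 0.6100365 , -0.01921059]), array([55.1, 19.8]), 88.29280853271484) [ 0.60880184 -0.02147103  0.12462509]h.py:26: RuntimeWarning: All-NaN slice encountered
  with np.errstate(all='ignore'): d=np.nanmedian(D,0)
```

View pics/s10.png

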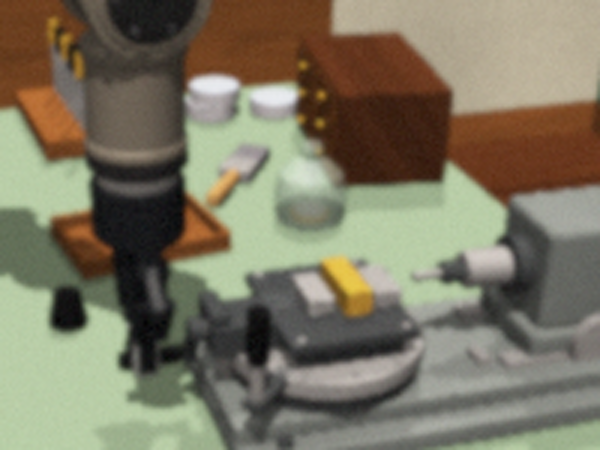

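The jaw has closed 15 mm on to the bar (315,292 vs 345,285) and the crank is still held. I'll check the bar's centring from the top before tightening.

```bash
python3 - <<'E' 2>/dev/null
from h import *
p,d=multi('top',4); C=cloud('top',d)
m=(C[...,0]>.5)&(C[...,0]<.7)&(abs(C[...,1]+.013)<.07)&(d>0)
Y=(yellow(p)>0)&m; print('bar',Y.sum(),rect(C[Y]) if Y.sum() else '')
h=cv2.cvtColor(p,cv2.COLOR_RGB2HSV); W=m&(h[...,1]<60)&(h[...,2]>150)&(C[...,2]>.105)
k,l,s,c=cv2.connectedComponentsWithStats(W.astype(np.uint8))
for i in range(1,k):
    if s[i,4]>15: print('jaw?',c[i].round(0),s[i,4],rect(C[l==i]))
E
```

```text
bar 120 (array([ 0.61266193, -0.0092826 ]), array([23.4, 57.9]), 0.17088478803634644)
jaw? [272. 182.] 94 (array([ 0.63828552, -0.01081031]), array([20.5, 42.1]), 0.1236346960067749)
jaw? [272. 200.] 84 (array([ 0.58104968, -0.01084865]), array([17.2, 42.1]), 0.6417558193206787)
```

Emit:
{"op": "arm_command", "data": {
  "plan": "0 0.0093 -0.0093 0;0 0.006 -0.0117 0;0 0.002 -0.013 0;0 -0.002 -0.013 0;0 -0.006 -0.0117 0;0 -0.0093 -0.0093 0;0 -0.0117 -0.006 0;0 -0.013 -0.002 0;0 -0.013 0.002 0;0 -0.0117 0.006 0;0 -0.0093 0.0093 0;0 -0.006 0.0117 0;0 -0.002 0.013 0;0 0.002 0.013 0;0 0.006 0.0117 0;0 0.0093 0.0093 0;0 0.0117 0.006 0;0 0.013 0.002 0;0 0 0 0"
}}

```text
clock: 54.28
tcp_pos: [0.4418, -0.0131, 0.0516]
orientation: [0.001, -3.141, -0.0]
contact_force: [-4.3, 0.7, 16.2]
grip_width: 0.0133
gripper_force: 72.6
```

Emit:
{"op": "arm_command", "data": {
  "plan": "0 0.0065 -0.001 0;0 0.0065 -0.001 0;0 0 0 0"
}}

```text
clock: 54.65
tcp_pos: [0.4419, -0.0023, 0.0529]
orientation: [0.003, 3.141, -0.003]
contact_force: [1.1, -6.3, 1.4]
grip_width: 0.0135
gripper_force: 71.1
```

Emit:
{"op": "arm_command", "data": {
  "plan": "0 0.006 -0.003 0;0 0.0057 -0.003 0;0 0 0 0;0 0 0 0"
}}

```text
clock: 55.15
tcp_pos: [0.442, 0.009, 0.0575]
orientation: [0.003, 3.141, -0.004]
contact_force: [8.3, -7.3, -23.0]
grip_width: 0.013
gripper_force: 69.1
```

Emit:
{"op": "arm_command", "data": {
  "plan": "0 0.005 -0.0042 0;0 0 0 0"
}}

```text
clock: 55.4
tcp_pos: [0.442, 0.0144, 0.0613]
orientation: [0.002, 3.141, -0.004]
contact_force: [11.3, -6.1, -31.4]
grip_width: 0.0134
gripper_force: 69.2
```

Emit:
{"op": "arm_command", "data": {
  "plan": "0 0.0043 -0.005 0;0 0 0 0;0 0 0 0"
}}

```text
clock: 55.78
tcp_pos: [0.442, 0.0191, 0.0659]
orientation: [0.001, 3.141, -0.003]
contact_force: [11.9, -4.2, -36.8]
grip_width: 0.0135
gripper_force: 69.2
```

```bash
python3 - <<'E' 2>/dev/null
from h import *
go([.442,.0117,.0585],90)
p,d=multi('top',4); C=cloud('top',d)
m=(C[...,0]>.5)&(C[...,0]<.7)&(abs(C[...,1]+.013)<.07)&(d>0)
Y=(yellow(p)>0)&m; print('bar',Y.sum(),rect(C[Y]),C[Y].mean(0))
h=cv2.cvtColor(p,cv2.COLOR_RGB2HSV); W=m&(h[...,1]<60)&(h[...,2]>150)&(C[...,2]>.105)
k,l,s,c=cv2.connectedComponentsWithStats(W.astype(np.uint8))
for i in range(1,k):
    if s[i,4]>15: print('jaw?',c[i].round(0),s[i,4],rect(C[l==i]))
E
```

```text
t=55.8 tcp=[0.442  0.0191 0.0659] yang=90.0 shift_mm=[ 0.  -7.4  7.4] yaw=-0.0 q7=1.47 F=[ 11.9  -4.2 -36.8] w=13.5
bar 105 (array([ 0.61763782, -0.01245675]), array([58.1, 20.3]), 89.46878051757812) [ 0.61771535 -0.01245105  0.12286945]
jaw? [272. 181.] 88 (array([ 0.64117889, -0.01241398]), array([45.4, 20.5]), 89.18534088134766)
jaw? [271. 195.] 91 (array([ 0.59552887, -0.01081242]), array([20. , 42.1]), 0.3450680375099182)
```

Emit:
{"op": "arm_command", "data": {
  "plan": "0 0 0 0;0 0 0 0;0 0 0 0;0 0 0 0;0 0 -0.02 0;0 0 -0.03 0;0 0 -0.03 0;0 0 -0.03 0;0 0 -0.03 0;0 0 -0.02 0;-0.016 -0.029 0 0;-0.016 -0.029 0 0;-0.016 -0.029 0 0;-0.016 -0.0286 0 0;0 0 0 0",
  "hand": -0.2
}}

```text
clock: 57.85
tcp_pos: [0.5063, -0.0969, 0.2276]
orientation: [0.004, 3.142, -0.001]
contact_force: [0.2, 1.1, 0.4]
grip_width: 0.051
gripper_force: 0.0
```

Emit:
{"op": "arm_command", "data": {
  "plan": "0 0 0 10.4;0 0 0 10.4;0 0 0 10.4;0 0 0 10.4;0 0 0 10.4;0 0 0 10.4;0 0 0 10.4;0 0 0 10.4;0 0 0 10.4;0 0 0 10.4;0 0 0 10.4;0 0 0 10.4;0 0 0 10.2;0 0 0 0;0 0 0 0"
}}

```text
clock: 59.72
tcp_pos: [0.5056, -0.0941, 0.2275]
orientation: [-2.899, -1.21, 0.0]
contact_force: [0.3, -0.1, -0.1]
grip_width: 0.0511
gripper_force: 0.0
```

```bash
python3 - <<'E' 2>/dev/null
from h import *
go([.5055,-.0962,.1315],-45)
E
```

```text
t=59.7 tcp=[ 0.5056 -0.0941  0.2275] yang=-44.7 shift_mm=[-1.6  1.5 96. ] yaw=0.3 q7=-0.51 F=[ 0.3 -0.1 -0.1] w=51.1
```

Emit:
{"op": "arm_command", "data": {
  "plan": "-0.0016 0.0015 0.016 0;0 0 0.016 0;0 0 0.016 0;0 0 0.016 0;0 0 0.016 0;0 0 0.01 0;0 0 0.006 0;0 0 0 0"
}}

```text
clock: 60.72
tcp_pos: [0.5057, -0.0971, 0.1314]
orientation: [-2.902, -1.204, 0.001]
contact_force: [-0.7, -0.1, 0.6]
grip_width: 0.0514
gripper_force: 0.0
```

Emit:
{"op": "arm_command", "data": {
  "plan": "0 0 0 0;0 0 0 0;0 0 0 0;0 0 0 0;0 0 0 0;0 0 0 0",
  "hand": 1
}}

```text
clock: 61.48
tcp_pos: [0.5064, -0.0974, 0.1322]
orientation: [2.901, 1.203, 0.002]
contact_force: [0.1, -0.8, 6.4]
grip_width: 0.0173
gripper_force: 68.3
```

Emit:
{"op": "arm_command", "data": {
  "plan": "0.0003 0.0105 0 -5;0.0003 0.0105 0 -5;0.0003 0.0105 0 -5;0.0003 0.0105 0 -5;0.0003 0.0105 0 -5;0.0003 0.0105 0 -5;0.0003 0.0105 0 -5;0.0003 0.0105 0 -5;0.0003 0.0105 0 -5;0.0003 0.0105 0 -5;0.0003 0.0105 0 -5;0.0003 0.0105 0 -5;0.0003 0.0105 0 -5;0.0003 0.0105 0 -5;0.0003 0.0105 0 -5;0.0003 0.0105 0 -5;0.0003 0.0105 0 -5;0.0003 0.0105 0 -5;0 0 0 0;0 0 0 0"
}}

```text
clock: 63.98
tcp_pos: [0.6658, -0.1086, 0.1319]
orientation: [-1.207, -2.883, 0.022]
contact_force: [-32.9, -12.4, 28.2]
grip_width: 0.0172
gripper_force: 73.7
```

```bash
python3 - <<'E' 2>/dev/null
from h import *
go([.6765,-.0985,.1315],45)
E
```

```text
t=64.0 tcp=[ 0.6658 -0.1086  0.1319] yang=44.6 shift_mm=[-0.3 14.8  0.2] yaw=-0.4 q7=0.93 F=[-32.9 -12.4  28.2] w=17.2
```

```bash
python3 - <<'E' 2>/dev/null
from h import *
p,d=eyes.grab_frame('side'); save('s11.png',p,3,(240,80,440,260))
print(r.get_obs()['joints'].round(3), r.get_obs()['moment'].round(2))
E
```

```text
[-0.053  0.602  0.171  1.644 -0.11   0.924  0.935] [-2.22  6.57 -0.08]
```

View pics/s11.png

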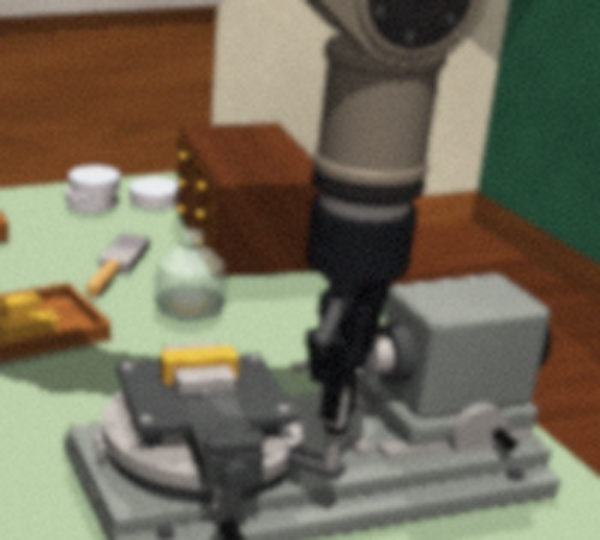

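The gripper's knuckle at (380,300) seems to have met the headstock front just short of the click; the knob is at (330,450) and the bar is still clamped. I'll back off, release, and take the knob again with the fingers turned radially.

Emit:
{"op": "arm_command", "data": {
  "plan": "0 -0.008 0 0.5;0 -0.008 0 0.5;0 -0.006 0 1;0 0 0 0;0 0 0 0"
}}

```text
clock: 64.65
tcp_pos: [0.6609, -0.1122, 0.1321]
orientation: [-1.25, -2.881, -0.005]
contact_force: [0.4, 5.4, 5.6]
grip_width: 0.0174
gripper_force: 69.6
```

```bash
python3 - <<'E' 2>/dev/null
from h import *
go([.6765,-.0985,.1315],45)
E
```

```text
t=64.7 tcp=[ 0.6609 -0.1122  0.1321] yang=43.1 shift_mm=[-0.7 20.8  0.6] yaw=-1.9 q7=0.93 F=[0.4 5.4 5.6] w=17.4
```

Emit:
{"op": "arm_command", "data": {
  "plan": "0 0 0 0;0 0 0 0;0 0 0 0;0 0 -0.02 0;0 0 -0.03 0;0 0 -0.03 0;0 0 -0.03 0;0 0 0 10;0 0 0 10;0 0 0 10;0 0 0 10;0 0 0 10;0 0 0 10;0 0 0 10;0 0 0 10;0 0 0 8;0 0 0 0;0 0 0 0",
  "hand": 0.3
}}

```text
clock: 66.9
tcp_pos: [0.6606, -0.1149, 0.2423]
orientation: [2.9, 1.208, 0.001]
contact_force: [0.3, 0.6, -0.2]
grip_width: 0.0299
gripper_force: 0.0
```

```bash
python3 - <<'E' 2>/dev/null
from h import *
go([.661,-.1122,.1315],-45)
p,d=multi('top',4); C=cloud('top',d)
m=(C[...,2]>.135)&(C[...,2]<.165)&(abs(C[...,0]-.66)<.05)&(abs(C[...,1]+.11)<.05)&(d>0); print(m.sum(), C[m].mean(0) if m.sum() else '')
p,d=multi('side',3); C=cloud('side',d); h=cv2.cvtColor(p,cv2.COLOR_RGB2HSV)
m=(C[...,2]>.10)&(C[...,2]<.155)&(abs(C[...,0]-.66)<.04)&(abs(C[...,1]+.11)<.04)&(d>0)&(h[...,2]<90); print(m.sum(), C[m].mean(0) if m.sum() else '')
m2=(C[...,0]>.65)&(C[...,0]<.85)&(C[...,1]>-.12)&(C[...,1]<.05)&(C[...,2]>.1)&(C[...,2]<.25)&(h[...,2]>100); P=C[m2]
for x0 in np.arange(.65,.85,.02):
    Q=P[(P[:,0]>=x0)&(P[:,0]<x0+.02)]
    if len(Q)>3: print(x0.round(2),Q.min(0)[1].round(3),Q.max(0)[1:].round(3))
save('s12.png',p,3,(240,100,440,260))
E
```

```text
t=66.9 tcp=[ 0.6606 -0.1149  0.2423] yang=-44.8 shift_mm=[  2.1  -1.7 110.8] yaw=0.2 q7=-0.46 F=[ 0.3  0.6 -0.2] w=29.9
0 
171 [ 0.65650568 -0.11624581  0.13004326]
0.65 -0.118 [-0.099  0.241]
0.67 -0.019 [-0.012  0.118]
0.69 -0.018 [-0.011  0.124]
0.71 -0.03 [-0.005  0.131]
0.73 -0.035 [-0.008  0.131]
0.75 -0.035 [0.005 0.135]
0.77 -0.061 [0.021 0.162]
0.79 -0.062 [0.024 0.162]
0.81 -0.062 [0.02  0.162]
0.83 -0.063 [0.016 0.163]
```

View pics/s12.png

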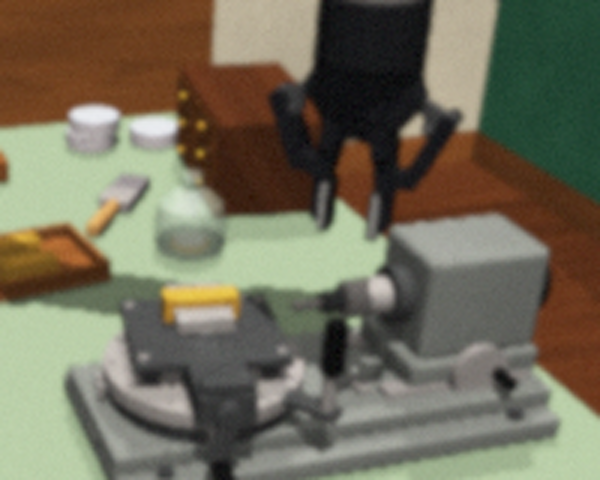

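The knob is free at (335,345), standing right under the gripper, and the wide knuckles would clear the headstock in this orientation. Regripping.

Emit:
{"op": "arm_command", "data": {
  "plan": "0.002 -0.0015 0.016 0;0 0 0.018 0;0 0 0.018 0;0 0 0.018 0;0 0 0.018 0;0 0 0.013 0;0 0 0.008 0;0 0 0 0;0 0 0 0",
  "hand": -0.05
}}

```text
clock: 68.38
tcp_pos: [0.6612, -0.1126, 0.1332]
orientation: [2.901, 1.203, 0.002]
contact_force: [0.9, 0.6, 0.4]
grip_width: 0.0445
gripper_force: 0.0
```

Emit:
{"op": "arm_command", "data": {
  "plan": "0 0 0 0;0 0 0 0;0 0 0 0;0 0 0 0;0 0 0 0;0 0 0 0",
  "hand": 1
}}

```text
clock: 69.12
tcp_pos: [0.6612, -0.1125, 0.1334]
orientation: [2.901, 1.204, 0.002]
contact_force: [-0.3, 1.4, 5.5]
grip_width: 0.0173
gripper_force: 68.2
```

```bash
python3 - <<'E' 2>/dev/null
from h import *
go([.6775,-.0978,.1315],-45)
E
```

```text
t=69.1 tcp=[ 0.6612 -0.1125  0.1334] yang=-44.9 shift_mm=[21.9  1.2  1.9] yaw=0.1 q7=-0.41 F=[-0.3  1.4  5.5] w=17.3
```

Emit:
{"op": "arm_command", "data": {
  "plan": "0.0055 0.0007 0 -2.6;0.0055 0.0007 0 -2.6;0.0055 0.0007 0 -2.6;0.0055 0.0007 0 -2.6;0 0 0 0;0 0 0 0"
}}

```text
clock: 69.88
tcp_pos: [0.671, -0.1046, 0.1331]
orientation: [-2.783, -1.455, 0.019]
contact_force: [-17.8, -8.1, 16.3]
grip_width: 0.0176
gripper_force: 70.1
```

```bash
python3 - <<'E' 2>/dev/null
from h import *
go([.6770,-.0985,.1315],-35)
E
```

```text
t=69.9 tcp=[ 0.671  -0.1046  0.1331] yang=-34.8 shift_mm=[8.4 1.5 1.5] yaw=0.2 q7=-0.29 F=[-17.8  -8.1  16.3] w=17.6
```

```bash
python3 - <<'E' 2>/dev/null
from h import *
for n,f in(('top','t2'),('side','side1')):
    z=np.load(f'pics/{f}.npz'); C=cloud(n,z['d']); ok=z['d']>0
    g=np.full((10,12),-1)
    for i,x in enumerate(np.arange(.66,.76,.01)):
        for j,y in enumerate(np.arange(-.15,-.03,.01)):
            m=ok&(C[...,0]>=x)&(C[...,0]<x+.01)&(C[...,1]>=y)&(C[...,1]<y+.01)&(C[...,2]<.3)
            if m.any(): g[i,j]=C[m][:,2].max()*1000
    print(n,'rows x .66.., cols y -.15..'); print(g)
print(r.get_obs()['moment'],r.get_obs()['contact_force'])
E
```

```text
top rows x .66.., cols y -.15..
[[  0   3   2   3  24  21  39  41  43  73  76  74]
 [  2   2   0   1  22  21  40  40  41  41  40  75]
 [  1   1   3   2  21  23  39  40  41  41  41  41]
 [  4   0   1   2  24  25  41  40  41  42  42  41]
 [  1   2   5   2  24  23  40  43  43  41  40  44]
 [  1   1   1   1  23  22  39  42  42  45  42  42]
 [  3   0   0   4  22  25  40  40  42  46  47  46]
 [  0   1   4   1  25  24  40  40  41  40  42  45]
 [  4   3   0   2  24  25  39  41  46  46  48  43]
 [  2   2   0   1  23  23  39  39  48  49  48 126]]
side rows x .66.., cols y -.15..
[[  2   1   3  23  24  39  41  42  75  75  -1  -1]
 [  1   2   1  22  23  38  41  42  41  42  41  39]
 [  1   1   1  22  23  36  42  43  42  44  43  42]
 [  1   2   1  21  24  39  41  41  41  42  42  42]
 [  1   2   2  23  23  42  42  41  42  41  41  42]
 [  2   1   2  22  23  39  41  42  41  46  48 122]
 [  3   2   1  22  23  41  42  42  42  48  48 123]
 [  1   3   2  22  23  39  42  41  41  47  47 126]
 [  1   2   1  20  24  42  42  49  48  47  42 125]
 [  2   1   1  23  23  39  42  47  48  47 118 131]]
[-1.45014715  3.50029188  0.87758699] [-17.84642715  -8.08884985  16.27787265]
```

Emit:
{"op": "arm_command", "data": {
  "plan": "-0.006 0 0 0;-0.006 0 0 0;0 0 0 0;0 0 0 0"
}}

```text
clock: 70.38
tcp_pos: [0.6691, -0.1062, 0.1331]
orientation: [-2.776, -1.462, 0.003]
contact_force: [-7.5, 3.5, 11.1]
grip_width: 0.0176
gripper_force: 69.7
```

Emit:
{"op": "arm_command", "data": {
  "plan": "0.003 0 0 0;0 0 0 0;0 0 0 0"
}}

```text
clock: 70.75
tcp_pos: [0.6691, -0.1062, 0.1331]
orientation: [-2.778, -1.46, 0.008]
contact_force: [-12.6, 0.1, 13.4]
grip_width: 0.0174
gripper_force: 69.9
```

Emit:
{"op": "arm_command", "data": {
  "plan": "0.003 0 0 0;0 0 0 0;0 0 0 0"
}}

```text
clock: 71.12
tcp_pos: [0.6693, -0.106, 0.1332]
orientation: [-2.78, -1.458, 0.013]
contact_force: [-16.4, -3.6, 16.4]
grip_width: 0.0172
gripper_force: 70.3
```

```bash
python3 - <<'E' 2>/dev/null
from h import *
go([.679,-.0988,.1315],-35)
p,d=multi('side',3);C=cloud('side',d)
m=(d>0)&(C[...,0]>.66)&(C[...,0]<.76)&(C[...,1]>-.2)&(C[...,1]<-.05)&(C[...,2]>.06)&(C[...,2]<.3)
for z0 in np.arange(.06,.3,.02):
    Q=C[m&(C[...,2]>=z0)&(C[...,2]<z0+.02)]
    if len(Q): print(z0.round(2),len(Q),Q.min(0).round(3),Q.max(0).round(3))
save('s13.png',p,3.0,(270,40,470,230))
E
```

```text
t=71.1 tcp=[ 0.6693 -0.106   0.1332] yang=-34.7 shift_mm=[11.4  3.9  1.6] yaw=0.3 q7=-0.28 F=[-16.4  -3.6  16.4] w=17.2
0.06 60 [ 0.66  -0.12   0.064] [ 0.679 -0.052  0.08 ]
0.08 36 [ 0.662 -0.115  0.08 ] [ 0.673 -0.108  0.1  ]
0.1 40 [ 0.66  -0.119  0.1  ] [ 0.675 -0.103  0.12 ]
0.12 83 [ 0.66  -0.126  0.12 ] [ 0.69  -0.109  0.14 ]
0.14 98 [ 0.66  -0.126  0.14 ] [ 0.686 -0.097  0.16 ]
0.16 122 [ 0.662 -0.141  0.16 ] [ 0.705 -0.091  0.18 ]
0.18 133 [ 0.66  -0.148  0.18 ] [ 0.71  -0.104  0.2  ]
0.2 237 [ 0.66  -0.152  0.2  ] [ 0.727 -0.113  0.22 ]
0.22 202 [ 0.66  -0.139  0.22 ] [ 0.714 -0.112  0.239]
0.24 82 [ 0.66  -0.146  0.24 ] [ 0.7   -0.129  0.26 ]
0.26 119 [ 0.66  -0.145  0.26 ] [ 0.702 -0.127  0.28 ]
0.28 153 [ 0.66  -0.146  0.28 ] [ 0.707 -0.109  0.3  ]
```

View pics/s13.png

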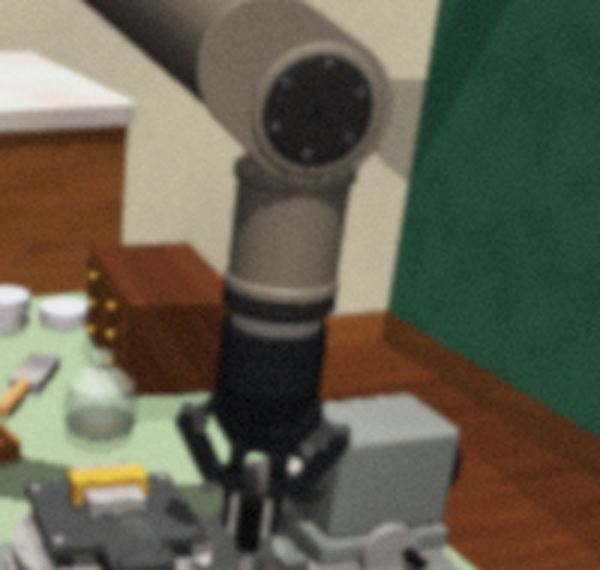

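The wrist sits over the knob with the right knuckle at (335,440) near, but by depth not on, the headstock; the bar at (108,483) looks almost parallel to world x. I'll measure the table angle directly from the bar and jaw.

```bash
python3 - <<'E' 2>/dev/null
from h import *
p,d=multi('side',5);C=cloud('side',d); np.savez('pics/s14.npz',p=p,d=d)
Y=(yellow(p)>0)&(d>0)&(abs(C[...,0]-.6)<.08)&(abs(C[...,1])<.08)&(C[...,2]>.119)
print('bar side',Y.sum(),rect(C[Y]))
h=cv2.cvtColor(p,cv2.COLOR_RGB2HSV)
W=(d>0)&(h[...,1]<60)&(h[...,2]>120)&(abs(C[...,0]-.6)<.06)&(abs(C[...,1]+.01)<.06)&(C[...,2]>.111)&(C[...,2]<.122); print('jaw',W.sum(),rect(C[W]))
# straight lines of the yellow top: lower image edge -> rays on plane z=.124
ys,xs=np.nonzero(Y); 
# PCA
P=C[Y][:,:2]; print('pca deg',np.degrees(np.arctan2(*np.linalg.svd(P-P.mean(0))[2][0][::-1])))
# crank region
m=(d>0)&(abs(C[...,0]-.59)<.12)&(C[...,1]<-.09)&(C[...,1]>-.24)&(C[...,2]>.03)&(C[...,2]<.16)
for y0 in np.arange(-.24,-.09,.02):
    Q=C[m&(C[...,1]>=y0)&(C[...,1]<y0+.02)]
    if len(Q): print('crank y',y0.round(2),len(Q),Q.min(0).round(3),Q.max(0).round(3),np.median(Q,0).round(3))
p,d=multi('top',4);C=cloud('top',d); np.savez('pics/t14.npz',p=p,d=d)
Y=(yellow(p)>0)&(d>0)&(abs(C[...,0]-.6)<.08)&(abs(C[...,1])<.08); print('top bar',Y.sum(), rect(C[Y]) if Y.sum()>5 else '')
E
```

```text
bar side 78 (array([0.59359039, 0.00663651]), array([14.3, 60.1]), 82.74591064453125)
jaw 125 (array([0.59530188, 0.01043977]), array([68.6, 46.1]), 82.97339630126953)
pca deg 172.57529046525502
crank y -0.2 37 [ 0.56  -0.187  0.044] [ 0.575 -0.18   0.057] [ 0.567 -0.184  0.051]
crank y -0.18 42 [ 0.561 -0.18   0.048] [ 0.576 -0.16   0.058] [ 0.566 -0.17   0.056]
crank y -0.16 40 [ 0.563 -0.16   0.05 ] [ 0.577 -0.14   0.058] [ 0.569 -0.15   0.056]
crank y -0.14 272 [ 0.564 -0.14   0.046] [ 0.687 -0.12   0.159] [ 0.581 -0.128  0.091]
crank y -0.12 624 [ 0.558 -0.12   0.047] [ 0.689 -0.1    0.159] [ 0.651 -0.114  0.11 ]
crank y -0.1 194 [ 0.554 -0.1    0.03 ] [ 0.708 -0.09   0.158] [ 0.621 -0.092  0.063]
top bar 114 (array([0.59333136, 0.01375747]), array([19.2, 61.6]), 83.85853576660156)
```

The table is about 6.5° short, and the crank grip now hangs near the bottom (it was at about 131° when I left it). So something on the base is catching the crank arm; I'll look for it in the first depth pictures.

```bash
python3 - <<'E' 2>/dev/null
from h import *
c=np.array([.592,-.012])
for n,f in(('side','side1'),('top','t2'),('side','s14')):
    z=np.load(f'pics/{f}.npz'); C=cloud(n,z['d']); ok=z['d']>0
    rr=np.hypot(C[...,0]-c[0],C[...,1]-c[1]); a=np.degrees(np.arctan2(C[...,1]-c[1],C[...,0]-c[0]))%360
    print(f,'rows: angle 210..300 step6; cols r 88..160 step 6; max z mm')
    for a0 in range(210,312,6):
        row=[]
        for r0 in range(88,166,6):
            m=ok&(a>=a0)&(a<a0+6)&(rr*1000>=r0)&(rr*1000<r0+6)&(C[...,2]<.2)
            row.append(int(C[m][:,2].max()*1000) if m.any() else -1)
        print(a0,row)
    m=ok&(rr>.082)&(rr<.13)&(a>255)&(a<300)&(C[...,2]>.044)&(C[...,2]<.1)
    print(m.sum(), C[m].min(0).round(3) if m.any() else '',C[m].max(0).round(3) if m.any() else '')
E
```

```text
side1 rows: angle 210..300 step6; cols r 88..160 step 6; max z mm
210 [43, 42, 41, 41, 41, 40, 31, 2, 1, 1, 2, 4, 2]
216 [42, 41, 42, 41, 42, 41, 39, 19, 2, 2, 2, 1, 1]
222 [99, 42, 41, 42, 39, 36, 25, 23, 21, 2, 2, 2, 2]
228 [42, 42, 41, 30, 24, 23, 23, 3, 2, 3, 2, 2, 1]
234 [74, 39, 30, 30, 23, 21, 1, 2, 2, 2, 2, 2, 2]
240 [73, 25, 24, 23, 11, 1, 1, 1, 1, 2, 2, 2, 3]
246 [77, 24, 24, 13, 1, 3, 1, 1, 2, 2, 2, 4, 2]
252 [77, 24, 22, 2, 2, 1, 2, 1, 1, 2, 1, 2, 2]
258 [76, 51, 18, 1, 0, 2, 2, 2, 2, 0, 2, 2, 1]
264 [72, 56, 13, 2, 1, 2, 2, 3, 1, 1, 2, 1, 1]
270 [71, 63, 16, 3, 1, 2, 2, 1, 2, 2, 1, 2, 2]
276 [76, 25, 17, 2, 1, 1, 2, 1, 1, 2, 1, 1, 2]
282 [74, 23, 21, 2, 1, 1, 2, 1, 1, 2, 2, 2, 1]
288 [75, 23, 24, 22, 2, 2, 1, 2, 2, 3, 1, 2, 2]
294 [75, 24, 25, 24, 17, 2, 1, 3, 2, 3, 2, 2, 1]
300 [73, 40, 23, 24, 23, 23, 2, 1, 3, 2, 2, 1, 1]
306 [73, 41, 40, 29, 23, 24, 23, 21, 1, 1, 1, 1, 2]
225 [ 0.57  -0.108  0.044] [ 0.634 -0.084  0.078]
t2 rows: angle 210..300 step6; cols r 88..160 step 6; max z mm
210 [42, 42, 41, 40, 41, 40, 2, 2, 2, 1, 2, 1, 2]
216 [42, 42, 40, 40, 39, 22, 24, 21,
[... 1104 characters left out ...]
3, 23, 23, 16, 1, 0, 1, 1, 1, 1, 1, 1]
246 [103, 113, 108, 99, 1, 1, 1, 1, 1, 1, 1, 1, 1]
252 [62, 115, 115, 113, 57, 52, 51, 1, 1, 1, 1, 1, 1]
258 [114, 115, 114, 115, 101, 100, 57, 57, 56, 57, 57, 57, 57]
264 [114, 116, 115, 111, 101, 101, 1, 1, 1, 1, 1, 1, 1]
270 [114, 114, 115, 114, 1, 1, 1, 1, 1, 1, 1, 1, 1]
276 [23, 114, 102, 110, 1, 1, 1, 0, 1, 1, 1, 1, 1]
282 [69, 23, 22, 1, 1, 1, 1, 1, 1, 1, 1, 1, 2]
288 [192, 23, 23, 22, 1, 1, 1, 1, 1, 1, 1, 1, 1]
294 [194, 180, 169, 198, 199, 1, 1, 1, 1, 1, 2, 1, 1]
300 [177, 175, 199, 181, 196, 199, 199, 199, 198, 199, 187, 1, 1]
306 [177, 174, 75, 166, 183, 153, 193, 195, 178, 198, 175, 181, 193]
317 [ 0.564 -0.14   0.045] [ 0.636 -0.084  0.1  ]
```

Emit:
{"op": "arm_command", "data": {
  "plan": "-0.0099 -0.0036 0 5;-0.0099 -0.0036 0 5;-0.0099 -0.0036 0 5;-0.0099 -0.0036 0 5;0 0 0 0;0 0 0 0"
}}

```text
clock: 72.47
tcp_pos: [0.6383, -0.1242, 0.1331]
orientation: [2.99, 0.953, 0.005]
contact_force: [4.9, -4.6, -0.9]
grip_width: 0.0173
gripper_force: 69.7
```

```bash
cat >> h.py <<'E'
def state():
    for n in('side','top'):
        p,d=multi(n,3);C=cloud(n,d)
        Y=(yellow(p)>0)&(d>0)&(abs(C[...,0]-.6)<.08)&(abs(C[...,1])<.08)&(C[...,2]>.117)
        if Y.sum()>20:
            P=C[Y][:,:2]; print(n,'bar',Y.sum(),P.mean(0).round(4),'ang %.1f'%(np.degrees(np.arctan2(*np.linalg.svd(P-P.mean(0))[2][0][::-1]))%180))
        rr=np.hypot(C[...,0]-.592,C[...,1]+.012); a=np.degrees(np.arctan2(C[...,1]+.012,C[...,0]-.592))%360
        m=(d>0)&(rr>.128)&(rr<.172)&(a>170)&(a<290)&(C[...,2]>.036)&(C[...,2]<.125)
        if m.sum()>5: print(n,'grip',m.sum(),'ang %.1f'%np.median(a[m]),'z',np.percentile(C[m][:,2],[10,50,90]).round(3),np.median(C[m],0).round(4),'r',rr[m].min().round(3),rr[m].max().round(3))
E
python3 - <<'E' 2>/dev/null
from h import *
go([.669,-.106,.1315],-35)
state()
E
```

```text
t=72.5 tcp=[ 0.6383 -0.1242  0.1331] yang=-54.7 shift_mm=[35.6  2.9  1.7] yaw=-19.7 q7=-0.53 F=[ 4.9 -4.6 -0.9] w=17.3
side bar 75 [0.6031 0.0031] ang 157.5
side grip 109 ang 245.5 z [0.053 0.057 0.116] [ 0.5305 -0.1413  0.0566] r 0.128 0.172
top bar 115 [0.6013 0.0118] ang 155.6
top grip 47 ang 242.7 z [0.05  0.054 0.056] [ 0.5204 -0.149   0.0539] r 0.14 0.171
```

Emit:
{"op": "arm_command", "data": {
  "plan": "-0.0109 -0.0036 0 5.5;-0.0109 -0.0036 0 5.5;-0.0109 -0.0036 0 5.5;-0.0109 -0.0036 0 5.5;-0.0109 -0.0036 0 5.5;-0.0109 -0.0036 0 5.5;-0.0109 -0.0036 0 5.5;-0.0109 -0.0036 0 5.5;-0.0109 -0.0036 0 5.5;-0.0109 -0.0036 0 5.5;-0.0109 -0.0036 0 5.5;-0.0109 -0.0036 0 5.5;0 0 0 0;0 0 0 0"
}}

```text
clock: 74.53
tcp_pos: [0.5086, -0.0978, 0.133]
orientation: [3.023, -0.835, 0.003]
contact_force: [-3.4, -12.9, 2.7]
grip_width: 0.0171
gripper_force: 75.1
```

```bash
python3 - <<'E' 2>/dev/null
from h import *
go([.506,-.097,.1315],-45)
state()
E
```

```text
t=74.5 tcp=[ 0.5086 -0.0978  0.133 ] yang=-120.9 shift_mm=[-2.7  0.6  1.5] yaw=-75.9 q7=-1.50 F=[ -3.4 -12.9   2.7] w=17.1
side bar 88 [ 0.6158 -0.0208] ang 88.4
side grip 160 ang 179.9 z [0.048 0.056 0.115] [ 0.4508 -0.0118  0.0559] r 0.128 0.172
top bar 109 [ 0.6159 -0.0131] ang 89.8
```

Emit:
{"op": "arm_command", "data": {
  "plan": "0 0 0 0;0 0 0 0;0 0 0 0;0 0 0 0;0 0 -0.02 0;0 0 -0.03 0;0 0 -0.03 0;0 0 0 -10.3;0 0 0 -10.3;0 0 0 -10.3;0 0 0 0;0 0 0 0",
  "hand": -0.2
}}

```text
clock: 76.32
tcp_pos: [0.5101, -0.093, 0.2132]
orientation: [-3.141, -0.004, -0.001]
contact_force: [-1.0, 0.5, 0.6]
grip_width: 0.0511
gripper_force: 0.0
```

```bash
python3 - <<'E' 2>/dev/null
from h import *
state()
go([.442,-.0125,.0516],90)
E
```

```text
side bar 85 [ 0.6159 -0.0206] ang 87.4
side grip 168 ang 180.0 z [0.048 0.056 0.116] [ 0.452  -0.012   0.0564] r 0.128 0.172
top bar 112 [ 0.6159 -0.013 ] ang 88.5
top grip 25 ang 174.6 z [0.051 0.054 0.058] [0.4566 0.0012 0.0537] r 0.129 0.156
t=76.6 tcp=[ 0.5099 -0.0928  0.2126] yang=-89.7 shift_mm=[-67.4 -80.7 160.9] yaw=0.3 q7=-1.16 F=[ 0.7 -0.5  0.7] w=51.6
```

```bash
cat >> h.py <<'E'
def crank():
    for n in('side','top'):
        p,d=multi(n,4);C=cloud(n,d); h=cv2.cvtColor(p,cv2.COLOR_RGB2HSV)
        m=(d>0)&(C[...,0]>.415)&(C[...,0]<.462)&(abs(C[...,1]+.012)<.06)&(C[...,2]>.036)&(C[...,2]<.16)
        if m.sum(): print(n,m.sum(),C[m].min(0).round(4),np.median(C[m],0).round(4),C[m].max(0).round(4))
E
python3 - <<'E' 2>/dev/null
from h import *
crank()
E
```

```text
side 109 [ 0.4198 -0.0139  0.0443] [ 0.4401 -0.0108  0.0535] [0.4615 0.0013 0.0579]
top 21 [ 0.4335 -0.0055  0.0496] [0.4533 0.0011 0.0547] [0.4601 0.0045 0.0592]
```

Emit:
{"op": "arm_command", "data": {
  "plan": "0 0 0 9.1;0 0 0 9.1;0 0 0 9.1;0 0 0 9.1;0 0 0 9.1;0 0 0 0;0 0 0 0"
}}

```text
clock: 77.9
tcp_pos: [0.5099, -0.0928, 0.2126]
orientation: [2.903, -1.201, -0.0]
contact_force: [-0.4, 0.0, -0.2]
grip_width: 0.0511
gripper_force: 0.0
```

```bash
python3 - <<'E' 2>/dev/null
from h import *
go([.506,-.097,.133],-135)
E
```

```text
t=77.9 tcp=[ 0.5099 -0.0928  0.2126] yang=-135.0 shift_mm=[ 0.2  5.7 79.6] yaw=0.0 q7=-1.81 F=[-0.4  0.  -0.2] w=51.1
```

Emit:
{"op": "arm_command", "data": {
  "plan": "0 0.0057 0.015 0;0 0 0.015 0;0 0 0.015 0;0 0 0.015 0;0 0 0.012 0;0 0 0.0075 0;0 0 0 0"
}}

```text
clock: 78.78
tcp_pos: [0.5057, -0.0969, 0.1327]
orientation: [2.901, -1.206, -0.001]
contact_force: [0.1, -0.5, 0.4]
grip_width: 0.0513
gripper_force: 0.0
```

Emit:
{"op": "arm_command", "data": {
  "plan": "0 0 0 0;0 0 0 0;0 0 0 0;0 0 0 0;0 0 0 0;0 0 0 0",
  "hand": 1,
  "grip_force": 100
}}

```text
clock: 79.53
tcp_pos: [0.5066, -0.0968, 0.1338]
orientation: [-2.9, 1.205, -0.002]
contact_force: [-0.0, 0.7, 5.5]
grip_width: 0.0167
gripper_force: 97.5
```

Emit:
{"op": "arm_command", "data": {
  "plan": "0.0105 -0.0004 0 -5;0.0105 -0.0004 0 -5;0.0105 -0.0004 0 -5;0.0105 -0.0004 0 -5;0.0105 -0.0004 0 -5;0.0105 -0.0004 0 -5;0.0105 -0.0004 0 -5;0.0105 -0.0004 0 -5;0.0105 -0.0004 0 -5;0.0105 -0.0004 0 -5;0.0105 -0.0004 0 -5;0.0105 -0.0004 0 -5;0.0105 -0.0004 0 -5;0.0105 -0.0004 0 -5;0.0105 -0.0004 0 -5;0 0 0 0;0 0 0 0"
}}

```text
clock: 81.65
tcp_pos: [0.6488, -0.1197, 0.1331]
orientation: [3.034, 0.81, -0.007]
contact_force: [-7.3, -4.5, 4.7]
grip_width: 0.0165
gripper_force: 101.0
```

```bash
python3 - <<'E' 2>/dev/null
from h import *
go([.679,-.0985,.133],-45); print(r.get_obs()['moment'],r.get_obs()['joints'].round(2))
state()
E
```

```text
t=81.7 tcp=[ 0.6488 -0.1197  0.1331] yang=-60.1 shift_mm=[36.8 -3.3 -0.1] yaw=-15.1 q7=-0.64 F=[-7.3 -4.5  4.7] w=16.5
[-0.65644102  1.10056961  1.12804629] [-0.29  0.63  0.54  1.71 -0.39  0.91 -0.64]
side bar 84 [0.601  0.0029] ang 161.4
side grip 82 ang 249.2 z [0.053 0.056 0.057] [ 0.5379 -0.1541  0.0558] r 0.129 0.172
top bar 114 [0.5998 0.0123] ang 160.5
top grip 63 ang 247.6 z [0.05  0.054 0.058] [ 0.5337 -0.152   0.0545] r 0.129 0.172
```

Emit:
{"op": "arm_command", "data": {
  "plan": "0.0052 -0.0002 0 -2.5;0 0 0 0;0 0 0 0"
}}

```text
clock: 82.32
tcp_pos: [0.6531, -0.1173, 0.1331]
orientation: [3.015, 0.876, -0.008]
contact_force: [-7.1, -5.2, 4.0]
grip_width: 0.0168
gripper_force: 101.0
```

Emit:
{"op": "arm_command", "data": {
  "plan": "0.0052 -0.0002 0 -2.5;0 0 0 0;0 0 0 0"
}}

```text
clock: 82.7
tcp_pos: [0.6575, -0.1146, 0.1331]
orientation: [2.995, 0.941, -0.007]
contact_force: [-6.4, -5.7, 4.0]
grip_width: 0.0166
gripper_force: 100.9
```

Emit:
{"op": "arm_command", "data": {
  "plan": "0.0052 -0.0002 0 -2.5;0 0 0 0;0 0 0 0"
}}

```text
clock: 83.08
tcp_pos: [0.6618, -0.1118, 0.1331]
orientation: [2.974, 1.006, -0.007]
contact_force: [-6.3, -6.2, 3.3]
grip_width: 0.0162
gripper_force: 100.9
```

```bash
python3 - <<'E' 2>/dev/null
from h import *
go([.679,-.0985,.133],-45); print(r.get_obs()['moment'],r.get_obs()['joints'].round(2))
state()
E
```

```text
t=83.1 tcp=[ 0.6618 -0.1118  0.1331] yang=-52.6 shift_mm=[21.7 -0.1 -0. ] yaw=-7.6 q7=-0.55 F=[-6.3 -6.2  3.3] w=16.2
[-0.94560545  0.92340389  1.15847895] [-0.27  0.63  0.51  1.68 -0.36  0.92 -0.55]
side bar 80 [0.5942 0.0051] ang 166.1
side grip 86 ang 255.4 z [0.052 0.056 0.057] [ 0.5547 -0.158   0.0557] r 0.128 0.171
top bar 113 [0.597  0.0131] ang 169.5
top grip 62 ang 255.0 z [0.049 0.054 0.058] [ 0.5533 -0.1561  0.054 ] r 0.128 0.172
```

Moving freely so far; keep stepping.

Emit:
{"op": "arm_command", "data": {
  "plan": "0.0052 -0.0002 0 -2.5;0 0 0 0;0 0 0 0"
}}

```text
clock: 83.75
tcp_pos: [0.6658, -0.1089, 0.1331]
orientation: [2.951, 1.07, -0.008]
contact_force: [-5.9, -6.9, 3.6]
grip_width: 0.0164
gripper_force: 100.9
```

Emit:
{"op": "arm_command", "data": {
  "plan": "0.0052 -0.0002 0 -2.5;0 0 0 0;0 0 0 0"
}}

```text
clock: 84.12
tcp_pos: [0.6673, -0.1076, 0.1331]
orientation: [2.929, 1.129, -0.014]
contact_force: [-12.9, -9.9, 8.1]
grip_width: 0.0167
gripper_force: 101.3
```

```bash
python3 - <<'E' 2>/dev/null
from h import *
go([.679,-.0985,.133],-45); print(r.get_obs()['moment'],r.get_obs()['joints'].round(2))
state()
E
```

```text
t=84.1 tcp=[ 0.6673 -0.1076  0.1331] yang=-47.9 shift_mm=[14.8  1.1 -0.1] yaw=-2.9 q7=-0.49 F=[-12.9  -9.9   8.1] w=16.7
[-1.60104357  2.32020698  0.63671986] [-0.26  0.64  0.48  1.67 -0.35  0.93 -0.49]
side bar 74 [0.5944 0.0055] ang 170.1
side grip 86 ang 258.6 z [0.052 0.056 0.057] [ 0.5621 -0.161   0.0557] r 0.128 0.172
top bar 110 [0.5952 0.0132] ang 170.8
top grip 62 ang 258.3 z [0.05  0.054 0.058] [ 0.5602 -0.1589  0.0542] r 0.129 0.172
```

```bash
python3 - <<'E' 2>/dev/null
from h import *
p,d=multi('side',5);C=cloud('side',d)
q,e=multi('top',5);D=cloud('top',e)
for n,A,dd in(('side',C,d),('top',D,e)):
    print(n,'rows y -.21.. cols x .53..')
    for y in np.arange(-.21,-.085,.008):
        row=[]
        for x in np.arange(.53,.66,.008):
            m=(dd>0)&(A[...,0]>=x)&(A[...,0]<x+.008)&(A[...,1]>=y)&(A[...,1]<y+.008)
            row.append(int(A[m][:,2].max()*1000) if m.any() else -1)
        print('%.3f'%y,row)
# colours of non-green pixels near crank, in the side image
m=(d>0)&(C[...,0]>.53)&(C[...,0]<.66)&(C[...,1]>-.125)&(C[...,1]<-.09)&(C[...,2]>.02)&(C[...,2]<.07)
for v,u in np.argwhere(m)[::6]: print((u,v),C[v,u].round(3),p[v,u])
E
```

```text
side rows y -.21.. cols x .53..
-0.210 [1, 1, 1, 1, 1, 1, 1, 1, 1, 1, 1, 1, 1, 1, 1, 1, 1]
-0.202 [1, 1, 1, 1, 2, 1, 1, 1, 2, 1, 1, 1, 1, 1, 0, 1, 1]
-0.194 [1, 1, 1, 1, 1, 1, 1, 1, 1, 1, 1, 1, 1, 1, 1, 2, 1]
-0.186 [1, 1, 50, 56, 56, 1, 1, 1, 1, 1, 1, 1, 1, 1, 1, 0, 1]
-0.178 [1, 2, 1, 57, 57, 1, 1, 1, 1, 0, 1, 1, 1, 1, 1, 1, 1]
-0.170 [1, 1, 1, 56, 57, 52, 1, 1, 1, 1, 1, 0, 1, 1, 0, 1, 1]
-0.162 [2, 2, 1, 56, 57, 54, 1, 1, 1, 1, 1, 1, 1, 1, 1, 467, 479]
-0.154 [0, 1, 1, 56, 57, 54, 1, 1, 1, 1, 1, 1, 446, 479, 497, 500, 497]
-0.146 [0, 1, 1, 55, 57, 57, 1, 1, 2, 1, 1, 477, 512, 512, 508, 503, 398]
-0.138 [1, 1, 1, 51, 92, 101, 100, 1, 1, 511, 513, 513, 513, 512, 401, 388, 303]
-0.130 [1, 1, 1, 54, 99, 102, 498, 512, 516, 517, 515, 514, 514, 406, 303, 1, 228]
-0.122 [1, 1, 1, 113, 530, 533, 535, 533, 531, 530, 528, 523, 519, 517, 512, 225, 237]
-0.114 [21, 546, 550, 550, 550, 550, 547, 545, 542, 539, 534, 531, 527, 522, 517, 513, 233]
-0.106 [567, 567, 567, 565, 562, 561, 558, 554, 550, 545, 541, 535, 530, 525, 519, 234, 187]
-0.098 [570, 570, 570, 570, 570, 568, 564, 559, 554, 549, 
[... 4844 characters left out ...]
.102  0.028] [87 89 85]
(np.int64(303), np.int64(257)) [ 0.553 -0.099  0.023] [137 141 134]
(np.int64(309), np.int64(257)) [ 0.567 -0.103  0.023] [134 136 131]
(np.int64(322), np.int64(257)) [ 0.598 -0.109  0.021] [138 141 133]
(np.int64(300), np.int64(258)) [ 0.544 -0.101  0.023] [140 144 136]
(np.int64(306), np.int64(258)) [ 0.559 -0.104  0.022] [145 147 139]
(np.int64(312), np.int64(258)) [ 0.573 -0.108  0.022] [59 58 53]
(np.int64(300), np.int64(259)) [ 0.544 -0.103  0.022] [143 144 138]
(np.int64(306), np.int64(259)) [ 0.557 -0.107  0.022] [146 151 143]
(np.int64(296), np.int64(260)) [ 0.533 -0.106  0.023] [121 122 116]
(np.int64(302), np.int64(260)) [ 0.548 -0.106  0.02 ] [139 142 133]
```

Emit:
{"op": "arm_command", "data": {
  "plan": "0 0 0 0;0 0 0 0;0 0 0 0;0 0 0 0;0 0 0 0",
  "hand": -0.05
}}

```text
clock: 85.55
tcp_pos: [0.672, -0.1013, 0.1331]
orientation: [-2.929, -1.135, -0.0]
contact_force: [-0.3, 0.8, -0.4]
grip_width: 0.0452
gripper_force: 0.0
```

```bash
python3 - <<'E' 2>/dev/null
from h import *
go([.679,-.0985,.133],-45)
state()
p,d=multi('side',4);C=cloud('side',d);h=cv2.cvtColor(p,cv2.COLOR_RGB2HSV)
# knob: lower visible part & lever
for z0 in(.08,.09,.10,.11):
    m=(d>0)&(abs(C[...,0]-.665)<.05)&(abs(C[...,1]+.11)<.035)&(C[...,2]>z0)&(C[...,2]<z0+.01)
    if m.any(): print(z0,m.sum(),C[m].min(0).round(3),C[m].max(0).round(3))
# cutter tip: bright/grey pixels on the ray plane y=-.012
E
```

```text
t=85.5 tcp=[ 0.672  -0.1013  0.1331] yang=-47.6 shift_mm=[7.1 2.7 0.1] yaw=-2.6 q7=-0.49 F=[-0.3  0.8 -0.4] w=45.2
side bar 75 [0.5947 0.0054] ang 167.5
side grip 87 ang 257.7 z [0.051 0.056 0.057] [ 0.5598 -0.1599  0.0558] r 0.129 0.172
top bar 107 [0.5982 0.0131] ang 168.0
top grip 62 ang 257.3 z [0.05  0.053 0.058] [ 0.5596 -0.159   0.0533] r 0.129 0.171
0.08 18 [ 0.657 -0.118  0.081] [ 0.667 -0.11   0.09 ]
0.09 20 [ 0.643 -0.118  0.091] [ 0.666 -0.075  0.1  ]
0.1 13 [ 0.655 -0.118  0.1  ] [ 0.665 -0.111  0.109]
0.11 34 [ 0.653 -0.122  0.11 ] [ 0.668 -0.11   0.12 ]
```

```bash
python3 - <<'E' 2>/dev/null
from h import *
z=np.load('pics/side1.npz'); p,d=z['p'],z['d']; C=cloud('side',d)
rr=np.hypot(C[...,0]-.592,C[...,1]+.012)
m=(d>0)&(rr>.091)&(C[...,1]<-.07)&(abs(C[...,0]-.592)<.08)&(C[...,2]>.03)&(C[...,2]<.068)
for v,u in np.argwhere(m): print((int(u),int(v)),C[v,u].round(3),p[v,u],'r%.3f'%rr[v,u])
print(p[236:258:1,308:324].mean(-1).astype(int))
E
```

```text
(341, 237) [ 0.665 -0.071  0.042] [152 155 147] r0.093
(343, 237) [ 0.67  -0.07   0.041] [158 158 151] r0.098
(344, 237) [ 0.672 -0.073  0.042] [156 158 153] r0.100
(340, 238) [ 0.661 -0.072  0.04 ] [145 150 141] r0.092
(341, 238) [ 0.665 -0.071  0.039] [154 156 148] r0.093
(342, 238) [ 0.667 -0.072  0.04 ] [154 157 148] r0.096
(343, 238) [ 0.668 -0.075  0.041] [156 160 153] r0.099
(344, 238) [ 0.671 -0.074  0.04 ] [156 159 152] r0.101
(339, 239) [ 0.656 -0.077  0.041] [138 139 131] r0.091
(340, 239) [ 0.659 -0.076  0.041] [150 155 147] r0.093
(341, 239) [ 0.662 -0.077  0.04 ] [157 159 152] r0.095
(342, 239) [ 0.664 -0.078  0.041] [157 163 153] r0.098
(343, 239) [ 0.666 -0.079  0.041] [156 157 150] r0.100
(344, 239) [ 0.668 -0.081  0.042] [157 159 152] r0.102
(345, 239) [ 0.671 -0.081  0.041] [156 158 152] r0.105
(339, 240) [ 0.654 -0.081  0.042] [138 140 134] r0.093
(340, 240) [ 0.657 -0.081  0.041] [148 152 145] r0.095
(341, 240) [ 0.658 -0.084  0.043] [156 158 150] r0.098
(342, 240) [ 0.662 -0.081  0.04 ] [159 160 151] r0.099
(343, 240) [ 0.665 -0.081  0.039] [159 162 152] r0.101

[... 18127 characters left out ...]
 100  85  67  69  90  97  95]
 [ 98  89  77  67  65  64  66  70  87  91  82  70  65  75  80  85]
 [106  98  89  85  84  78  71  69  74  79  85  76  69  65  70  82]
 [100  97  93  95  91  87  79  67  68  74  81  81  69  62  72  88]
 [ 93  96  96  92  92  86  86  73  63  69  84  85  73  65  78 100]
 [ 91 100  99  99  96  93  87  74  68  78  98 101  91  86  92 115]
 [ 98 106 111 118 113 113 106  94  83  93 112 115 114 110 114 123]
 [115 119 125 126 128 126 123 117 110 114 125 128 127 127 127 135]
 [126 128 130 126 129 127 126 130 128 128 132 129 131 135 134 136]
 [133 130 132 129 130 132 130 132 134 134 135 134 135 135 135 135]
 [133 132 129 129 133 134 133 132 134 134 137 136 134 131 128 125]]
```

Emit:
{"op": "arm_command", "data": {
  "plan": "-0.007 0 0 3;-0.007 0 0 3;0 0 0 3;0 0 0 0"
}}

```text
clock: 86.55
tcp_pos: [0.6609, -0.1111, 0.1331]
orientation: [3.01, 0.899, -0.0]
contact_force: [0.1, -0.2, 0.0]
grip_width: 0.0447
gripper_force: 0.0
```

Emit:
{"op": "arm_command", "data": {
  "plan": "0 0 0 0;0 0 0 0;0 0 0 0;0 0 0 0;0 0 0 0",
  "hand": 1,
  "grip_force": 115
}}

```text
clock: 87.18
tcp_pos: [0.6619, -0.1119, 0.1336]
orientation: [3.008, 0.9, 0.002]
contact_force: [2.3, -4.4, 1.0]
grip_width: 0.0162
gripper_force: 112.2
```

Emit:
{"op": "arm_command", "data": {
  "plan": "-0.0105 -0.0004 0 5;-0.0105 -0.0004 0 5;-0.0105 -0.0004 0 5;-0.0105 -0.0004 0 5;-0.0105 -0.0004 0 5;-0.0105 -0.0004 0 5;-0.0105 -0.0004 0 5;-0.0105 -0.0004 0 5;-0.0105 -0.0004 0 5;-0.0105 -0.0004 0 5;-0.0105 -0.0004 0 5;-0.0105 -0.0004 0 5;-0.0105 -0.0004 0 5;-0.0105 -0.0004 0 5;-0.0105 -0.0004 0 5;-0.0105 -0.0004 0 5;0 0 0 0;0 0 0 0"
}}

```text
clock: 89.42
tcp_pos: [0.5062, -0.0961, 0.1335]
orientation: [2.881, -1.248, 0.0]
contact_force: [-4.3, -8.5, 6.8]
grip_width: 0.0157
gripper_force: 119.8
```

```bash
python3 - <<'E' 2>/dev/null
from h import *
go([.506,-.097,.133],-135)
state(); crank()
E
```

```text
t=89.4 tcp=[ 0.5062 -0.0961  0.1335] yang=-136.9 shift_mm=[0.6 0.8 0.5] yaw=-1.9 q7=-1.73 F=[-4.3 -8.5  6.8] w=15.7
side bar 86 [ 0.6161 -0.02  ] ang 88.7
side grip 165 ang 180.1 z [0.047 0.056 0.115] [ 0.4512 -0.0122  0.0558] r 0.128 0.172
top bar 112 [ 0.6159 -0.013 ] ang 89.7
side 110 [ 0.4201 -0.0145  0.043 ] [ 0.4407 -0.0112  0.0533] [ 4.62e-01 -2.00e-04  5.83e-02]
```

Emit:
{"op": "arm_command", "data": {
  "plan": "0 0 0 0;0 0 0 0;0 0 0 0;0 0 0 0;0 0 -0.02 0;0 0 -0.03 0;0 0 -0.035 0;0 0 0 -9.4;0 0 0 -9.4;0 0 0 -9.4;0 0 0 -9.4;0 0 0 -9.3;-0.016 -0.023 0 0;-0.016 -0.023 0 0;-0.016 -0.023 0 0;-0.016 -0.023 0 0;0 0 0 0;0 0 0 0",
  "hand": -0.2
}}

```text
clock: 92.38
tcp_pos: [0.4436, -0.0024, 0.2189]
orientation: [-3.141, -0.007, -0.002]
contact_force: [-0.0, -0.1, -0.2]
grip_width: 0.0513
gripper_force: 0.0
```

```bash
python3 - <<'E' 2>/dev/null
from h import *
go([.442,-.004,.0545],-90)
E
```

```text
t=92.4 tcp=[ 0.4436 -0.0024  0.2189] yang=-89.8 shift_mm=[ -1.9   1.7 164.4] yaw=0.2 q7=-1.51 F=[-0.  -0.1 -0.2] w=51.3
```

Emit:
{"op": "arm_command", "data": {
  "plan": "-0.0018 0.0016 0.02 0;0 0 0.02 0;0 0 0.02 0;0 0 0.02 0;0 0 0.02 0;0 0 0.02 0;0 0 0.02 0;0 0 0.014 0;0 0 0.01 0;0 0 0 0"
}}

```text
clock: 93.62
tcp_pos: [0.4411, -0.0039, 0.0538]
orientation: [3.141, 0.006, -0.001]
contact_force: [-0.6, 0.4, 0.1]
grip_width: 0.0512
gripper_force: 0.0
```

Emit:
{"op": "arm_command", "data": {
  "plan": "0 0 0 0;0 0 0 0;0 0 0 0;0 0 0 0;0 0 0 0;0 0 0 0",
  "hand": 1,
  "grip_force": 80
}}

```text
clock: 94.38
tcp_pos: [0.4416, -0.004, 0.0547]
orientation: [-3.142, -0.005, -0.002]
contact_force: [-0.4, -1.9, 5.0]
grip_width: 0.0127
gripper_force: 78.0
```

```bash
python3 - <<'E' 2>/dev/null
from h import *
go([.442,-.004,.0545],-90)
E
```

```text
t=94.4 tcp=[ 0.4416 -0.004   0.0547] yang=-89.8 shift_mm=[0.4 0.  0.2] yaw=0.2 q7=-1.13 F=[-0.4 -1.9  5. ] w=12.7
```

Emit:
{"op": "arm_command", "data": {
  "plan": "0 0.0131 0.0007 0;0 0.0126 -0.0034 0;0 0.0111 -0.0072 0;0 0.0083 -0.0102 0;0 0.0047 -0.0123 0;0 0.0007 -0.0131 0;0 -0.0034 -0.0127 0;0 -0.0072 -0.011 0;0 -0.0102 -0.0083 0;0 -0.0123 -0.0047 0;0 0 0 0;0 0 0 0"
}}

```text
clock: 95.88
tcp_pos: [0.4413, -0.0212, 0.1369]
orientation: [-3.141, -0.007, -0.0]
contact_force: [-3.4, -0.0, 6.3]
grip_width: 0.0126
gripper_force: 80.5
```

Emit:
{"op": "arm_command", "data": {
  "plan": "0 0 0 0;0 0 0 0;0 0 0 0;0 0 0 0;0 0 -0.02 0;0 0 -0.03 0;0 0 -0.03 0;0.016 0.021 0 0;0.016 0.021 0 0;0.016 0.021 0 0;0.016 0.0107 0 0;0 0 0 9;0 0 0 9;0 0 0 9;0 0 0 9;0 0 0 9;0 0 0 0;0 0 0 0",
  "hand": -0.2
}}

```text
clock: 98.12
tcp_pos: [0.5055, -0.0943, 0.2162]
orientation: [2.907, -1.191, -0.0]
contact_force: [0.1, -0.4, 1.3]
grip_width: 0.0512
gripper_force: 0.0
```

```bash
python3 - <<'E' 2>/dev/null
from h import *
go([.506,-.0965,.133],-135)
state(); crank()
E
```

```text
t=98.1 tcp=[ 0.5055 -0.0943  0.2162] yang=-134.6 shift_mm=[ 1.9  1.2 83.2] yaw=0.4 q7=-1.80 F=[ 0.1 -0.4  1.3] w=51.2
side bar 86 [ 0.6156 -0.02  ] ang 87.9
side grip 56 ang 225.6 z [0.07  0.109 0.121] [ 0.5009 -0.1048  0.1095] r 0.128 0.132
top bar 112 [ 0.6159 -0.0126] ang 89.1
side 119 [ 0.4198 -0.0312  0.1261] [ 0.4412 -0.028   0.1351] [ 0.4619 -0.0183  0.1401]
```

Emit:
{"op": "arm_command", "data": {
  "plan": "0.0019 0.0012 0 -10;0 0 0 -10;0 0 0 -10;0 0 0 -10;0 0 0 -10;0 0 0 -10;0 0 0 -10;0 0 0 -10;0 0 0 -9.6;0 0 0 0;0 0 0 0"
}}

```text
clock: 100.2
tcp_pos: [0.506, -0.0966, 0.2163]
orientation: [-2.906, -1.194, 0.0]
contact_force: [0.5, -0.1, 0.0]
grip_width: 0.0512
gripper_force: 0.0
```

```bash
python3 - <<'E' 2>/dev/null
from h import *
go([.5065,-.097,.1325],-45)
E
```

```text
t=100.2 tcp=[ 0.506  -0.0966  0.2163] yang=-45.3 shift_mm=[ 0.1  0.6 83.8] yaw=-0.3 q7=-0.48 F=[ 0.5 -0.1  0. ] w=51.2
```

Emit:
{"op": "arm_command", "data": {
  "plan": "0 0 0.016 0;0 0 0.016 0;0 0 0.016 0;0 0 0.015 0;0 0 0.012 0;0 0 0.008 0;0 0 0 0"
}}

```text
clock: 101.08
tcp_pos: [0.5058, -0.0966, 0.1328]
orientation: [-2.904, -1.198, 0.001]
contact_force: [-0.7, -0.3, 0.4]
grip_width: 0.0508
gripper_force: 0.0
```

Emit:
{"op": "arm_command", "data": {
  "plan": "0 0 0 0;0 0 0 0;0 0 0 0;0 0 0 0;0 0 0 0;0 0 0 0",
  "hand": 1,
  "grip_force": 60
}}

```text
clock: 101.82
tcp_pos: [0.5068, -0.0969, 0.134]
orientation: [2.903, 1.198, 0.002]
contact_force: [-0.4, -1.5, 5.6]
grip_width: 0.0178
gripper_force: 58.7
```

Emit:
{"op": "arm_command", "data": {
  "plan": "0.0003 0.0105 0 -5;0.0003 0.0105 0 -5;0.0003 0.0105 0 -5;0.0003 0.0105 0 -5;0.0003 0.0105 0 -5;0.0003 0.0105 0 -5;0.0003 0.0105 0 -5;0.0003 0.0105 0 -5;0.0003 0.0105 0 -5;0.0003 0.0105 0 -5;0.0003 0.0105 0 -5;0.0003 0.0105 0 -5;0.0003 0.0105 0 -5;0.0003 0.0105 0 -5;0.0003 0.0105 0 -5;0.0003 0.0105 0 -5;0.0003 0.0105 0 -5;0 0 0 0;0 0 0 0"
}}

```text
clock: 104.2
tcp_pos: [0.6647, -0.1095, 0.1338]
orientation: [-1.332, -2.839, 0.008]
contact_force: [-13.3, -4.3, 13.9]
grip_width: 0.0174
gripper_force: 60.8
```

```bash
python3 - <<'E' 2>/dev/null
from h import *
go([.6775,-.0985,.1325],45)
state()
E
```

```text
t=104.2 tcp=[ 0.6647 -0.1095  0.1338] yang=39.7 shift_mm=[ 0.3 16.9  1.1] yaw=-5.3 q7=0.89 F=[-13.3  -4.3  13.9] w=17.4
side bar 75 [0.5945 0.0054] ang 171.7
top bar 111 [0.5954 0.0128] ang 171.9
```

```bash
python3 - <<'E' 2>/dev/null
from h import *
def ray(n,u,v):
    c=cal(n); f=210/np.tan(np.radians(c['fov_y'])/2); M=R.from_rotvec(c['attitude']).as_matrix()
    return np.array(c['origin']), M@np.array([(u-c['cx'])/f,-(v-c['cy'])/f,-1])
o,v=ray('side',338.5,201); t=(-.013-o[1])/v[1]; print('cutter tip (side, y=-.013)',(o+t*v).round(4))
o,v=ray('top',272.3,175.5); t=(.118-o[2])/v[2]; print('cutter tip (top, z=.118)',(o+t*v).round(4))
p,d=multi('top',6);C=cloud('top',d)
rr=np.hypot(C[...,0]-.592,C[...,1]+.012)*1000; a=np.degrees(np.arctan2(C[...,1]+.012,C[...,0]-.592))%360
print('now, max z: rows angle, cols r 82..124 step 6')
for a0 in list(range(56,128,6))+list(range(300,360,6))+list(range(0,54,6)):
    print(a0,[int(C[m][:,2].max()*1000) if (m:=(d>0)&(a>=a0)&(a<a0+6)&(rr>=r0)&(rr<r0+6)).any() else -1 for r0 in range(82,125,6)])
E
```

```text
cutter tip (side, y=-.013) [ 0.6776 -0.013   0.1134]
cutter tip (top, z=.118) [ 0.659  -0.0134  0.118 ]
now, max z: rows angle, cols r 82..124 step 6
56 [76, 24, 23, 25, 23, 1, 1, -1]
62 [74, 22, 23, 22, 4, 3, 1, 0]
68 [72, 20, 22, 15, -1, 2, 2, 0]
74 [72, 62, 20, 1, 2, 0, 0, 3]
80 [74, 59, 57, 56, 0, 2, 0, 2]
86 [74, 60, 57, 60, 0, 2, -1, 0]
92 [78, 59, 58, 56, 3, 3, 2, 0]
98 [73, 23, 22, 3, 2, 4, 0, 2]
104 [75, 24, 24, 17, 1, 4, 2, 1]
110 [73, 22, 24, 22, 0, 3, 0, 0]
116 [75, 21, 26, 23, 22, 24, 0, 2]
122 [101, 40, 26, 29, 29, 22, 20, 0]
300 [525, 523, 520, 518, 515, 511, 509, 504]
306 [514, 516, 515, 509, 510, 505, 489, 489]
312 [513, 511, 506, 503, 502, 489, 489, 486]
318 [512, 510, 506, 501, 498, 493, 487, 484]
324 [506, 505, 502, 498, 496, 492, 489, 484]
330 [75, 469, 479, 483, 490, 488, 486, 482]
336 [70, 40, 40, 39, 40, 212, 216, 41]
342 [73, 41, 39, 41, 42, 40, 39, 42]
348 [76, 40, 41, 42, 40, 42, 41, 122]
354 [116, 115, 116, 120, 124, 122, 126, 128]
0 [117, 117, 116, 119, 123, 121, 120, 130]
6 [74, 42, 42, 43, 41, 40, 42, 114]
12 [72, 41, 42, 43, 42, 41, 40, 40]
18 [73, 42, 40, 41, 41, 40, 40, 44]
24 [72, 39, 38, 41, 43, 41, 41, 42]
30 [99, -1, 38, 44, 42, 41, 42, 41]
36 [102, 40, 41, 40, 41, 41, 41, 36]
42 [72, 40, 42, 39, 38, 25, 22, 21]
48 [76, 40, 42, 22, 24, 21, 24, 0]
```

Emit:
{"op": "arm_command", "data": {
  "plan": "0.0003 0.0105 0 -5;0 0.005 0 0;0 0 0 0;0 0 0 0"
}}

```text
clock: 105.3
tcp_pos: [0.6773, -0.0989, 0.1338]
orientation: [-1.205, -2.898, 0.007]
contact_force: [-9.8, -5.2, 11.8]
grip_width: 0.0173
gripper_force: 60.4
```

Emit:
{"op": "arm_command", "data": {
  "plan": "0 0.004 0 0;0 0 0 0;0 0 0 0"
}}

```text
clock: 105.68
tcp_pos: [0.6788, -0.0981, 0.1338]
orientation: [-1.21, -2.894, 0.011]
contact_force: [-14.1, -6.6, 14.4]
grip_width: 0.0171
gripper_force: 60.8
```

```bash
python3 - <<'E' 2>/dev/null
from h import *
go([.6775,-.0985,.1325],45); print(r.get_obs()['moment'].round(2), r.get_obs()['tau'].round(1), r.get_obs()['joints'].round(3))
state()
E
```

```text
t=105.7 tcp=[ 0.6788 -0.0981  0.1338] yang=44.6 shift_mm=[ 0.6 -1.2  1.3] yaw=-0.4 q7=0.94 F=[-14.1  -6.6  14.4] w=17.1
[-1.6   2.57  0.03] [ -6.3 -56.2  -1.2 -27.5  -2.4  -3.5  -0. ] [-0.084  0.613  0.196  1.624 -0.135  0.925  0.938]
side bar 78 [0.5907 0.0061] ang 178.9
top bar 111 [0.591  0.0139] ang 0.4
```

Emit:
{"op": "arm_command", "data": {
  "plan": "0 -0.005 0 0;0 0 0 0;0 0 0 0"
}}

```text
clock: 106.35
tcp_pos: [0.6779, -0.099, 0.1339]
orientation: [-1.209, -2.898, 0.004]
contact_force: [-5.8, -3.4, 7.3]
grip_width: 0.0173
gripper_force: 60.0
```

Emit:
{"op": "arm_command", "data": {
  "plan": "0 0 0 0;0 0 0 0;0 0 0 0;0 0 0 0;0 0 -0.02 0;0 0 -0.03 0;0 0 -0.035 0;0 0 0 9;0 0 0 9;0 0 0 9;0 0 0 9;0 0 0 8.6;0 0 0 0;0 0 0 0",
  "hand": -0.2
}}

```text
clock: 108.1
tcp_pos: [0.6794, -0.0966, 0.2191]
orientation: [2.213, 2.229, 0.001]
contact_force: [0.0, 0.4, 0.5]
grip_width: 0.0514
gripper_force: 0.0
```

```bash
python3 - <<'E' 2>/dev/null
from h import *
state()
p,d=multi('side',4);C=cloud('side',d)
m=(d>0)&(abs(C[...,0]-.597)<.06)&(C[...,1]>-.19)&(C[...,1]<-.14)&(C[...,2]>.036)&(C[...,2]<.16)
print('grip',m.sum(),C[m].min(0).round(4),np.median(C[m],0).round(4),C[m].max(0).round(4))
go([.600,-.161,.134],0)
E
```

```text
side bar 83 [0.5926 0.0055] ang 178.1
top bar 112 [0.5914 0.0142] ang 179.4
grip 128 [ 0.5931 -0.1875  0.1266] [ 0.5978 -0.1707  0.1365] [ 0.6073 -0.1406  0.1397]
t=108.6 tcp=[ 0.6791 -0.0967  0.2182] yang=0.3 shift_mm=[-63.9 -79.4  84.2] yaw=0.3 q7=0.24 F=[-0.2  0.4 -0.3] w=50.7
```

Emit:
{"op": "arm_command", "data": {
  "plan": "-0.017 -0.0198 0 0;-0.017 -0.0198 0 0;-0.017 -0.0198 0 0;-0.017 -0.0198 0 0;0 0 0.016 0;0 0 0.016 0;0 0 0.016 0;0 0 0.016 0;0 0 0.012 0;0 0 0.007 0;0 0 0 0;0 0 0 0"
}}

```text
clock: 110.1
tcp_pos: [0.6007, -0.1652, 0.1358]
orientation: [2.216, 2.226, 0.001]
contact_force: [0.4, -0.4, -0.1]
grip_width: 0.0509
gripper_force: 0.0
```

Emit:
{"op": "arm_command", "data": {
  "plan": "0 0 0 0;0 0 0 0;0 0 0 0;0 0 0 0;0 0 0 0;0 0 0 0",
  "hand": 1,
  "grip_force": 70
}}

```text
clock: 110.85
tcp_pos: [0.6011, -0.1651, 0.1358]
orientation: [2.215, 2.226, 0.002]
contact_force: [2.8, -0.1, 4.3]
grip_width: 0.0135
gripper_force: 68.5
```

Emit:
{"op": "arm_command", "data": {
  "plan": "0 0.0123 0.0047 0;0 0.0102 0.0083 0;0 0.0072 0.011 0;0 0.0034 0.0127 0;0 -0.0007 0.0131 0;0 -0.0047 0.0123 0;0 -0.0083 0.0102 0;0 -0.0111 0.0072 0;0 0 0 0;0 0 0 0"
}}

```text
clock: 112.1
tcp_pos: [0.6075, -0.1651, 0.0561]
orientation: [-2.215, -2.225, 0.002]
contact_force: [-2.1, 0.4, 9.2]
grip_width: 0.0135
gripper_force: 69.1
```

```bash
python3 - <<'E' 2>/dev/null
from h import *
go([.609,-.165,.0965],0)
state()
E
```

```text
t=112.1 tcp=[ 0.6075 -0.1651  0.0561] yang=0.3 shift_mm=[  0.1   1.4 -40.4] yaw=0.3 q7=0.43 F=[-2.1  0.4  9.2] w=13.5
side grip 641 ang 272.0 z [0.058 0.093 0.117] [ 0.5977 -0.1757  0.0928] r 0.14 0.172
```

Emit:
{"op": "arm_command", "data": {
  "plan": "0 -0.0065 0.002 0;0 -0.0062 0.0014 0;0 0 0 0"
}}

```text
clock: 112.78
tcp_pos: [0.5971, -0.165, 0.0534]
orientation: [2.215, 2.225, 0.003]
contact_force: [2.0, 0.7, 8.2]
grip_width: 0.0131
gripper_force: 69.1
```

Emit:
{"op": "arm_command", "data": {
  "plan": "0 -0.0065 0 0;0 -0.0066 -0.0007 0;0 0 0 0"
}}

```text
clock: 113.15
tcp_pos: [0.5845, -0.1649, 0.0536]
orientation: [2.215, 2.225, 0.004]
contact_force: [6.9, 0.1, 2.2]
grip_width: 0.0134
gripper_force: 68.7
```

Emit:
{"op": "arm_command", "data": {
  "plan": "0 -0.0063 -0.002 0;0 -0.006 -0.0027 0;0 0 0 0;0 0 0 0"
}}

```text
clock: 113.65
tcp_pos: [0.5728, -0.1645, 0.0571]
orientation: [2.214, 2.225, 0.004]
contact_force: [9.7, 0.2, -10.2]
grip_width: 0.0134
gripper_force: 68.9
```

```bash
python3 - <<'E' 2>/dev/null
from h import *
go([.571,-.165,.060],0)
E
```

```text
t=113.7 tcp=[ 0.5728 -0.1645  0.0571] yang=0.3 shift_mm=[-0.5 -1.7 -2.9] yaw=0.3 q7=0.44 F=[  9.7   0.2 -10.2] w=13.4
```

Emit:
{"op": "arm_command", "data": {
  "plan": "0 -0.0025 -0.0025 0;0 0 0 0;0 0 0 0"
}}

```text
clock: 114.02
tcp_pos: [0.5697, -0.1644, 0.0587]
orientation: [2.214, 2.225, 0.002]
contact_force: [11.6, -1.1, -17.2]
grip_width: 0.0135
gripper_force: 68.9
```

Emit:
{"op": "arm_command", "data": {
  "plan": "0 0 0 0;0 0 0 0;0 0 0 0;0 0 0 0;0 0 0 0;0 0 -0.02 0;0 0 -0.03 0;0 0 -0.03 0;0 0 -0.04 0;0 0 -0.04 0;-0.03 0 0 0;-0.03 0 0 0;0 0 0 0;0 0 0 0",
  "hand": -0.2
}}

```text
clock: 115.78
tcp_pos: [0.5683, -0.2245, 0.221]
orientation: [-2.216, -2.227, -0.001]
contact_force: [-1.6, 1.0, -0.4]
grip_width: 0.0509
gripper_force: 0.0
```

```bash
python3 - <<'E' 2>/dev/null
from h import *
state()
go([.571,-.165,.060],0)
p,d=multi('side',4);C=cloud('side',d)
m=(d>0)&(abs(C[...,0]-.58)<.06)&(C[...,1]>-.19)&(C[...,1]<-.14)&(C[...,2]>.036)&(C[...,2]<.16)
print('grip',m.sum(),C[m].min(0).round(4),np.median(C[m],0).round(4),C[m].max(0).round(4))
p,d=multi('top',5); C=cloud('top',d)
k,l,s,c=cv2.connectedComponentsWithStats(yellow(p))
for i in range(1,k):
    if s[i,4]>25:
        P=C[(l==i)&(d>0)]; print(s[i,4],np.median(P,0).round(4),rect(P))
h=cv2.cvtColor(p,cv2.COLOR_RGB2HSV); W=(d>0)&(abs(C[...,0]-.592)<.05)&(abs(C[...,1]+.01)<.07)&(h[...,1]<60)&(h[...,2]>150)&(C[...,2]>.105)
k,l,s,c=cv2.connectedComponentsWithStats(W.astype(np.uint8))
for i in range(1,k):
    if s[i,4]>15: print('jaw',s[i,4],rect(C[l==i]))
E
```

```text
side grip 93 ang 265.2 z [0.051 0.055 0.057] [ 0.5791 -0.1619  0.0554] r 0.128 0.172
top grip 65 ang 265.4 z [0.049 0.054 0.058] [ 0.58   -0.1623  0.0536] r 0.128 0.172
t=116.1 tcp=[ 0.5684 -0.2244  0.2203] yang=0.3 shift_mm=[ 59.3   3.  160.3] yaw=0.3 q7=0.47 F=[ 0.2  0.1 -0.4] w=50.9
```

Emit:
{"op": "arm_command", "data": {
  "plan": "-0.03 -0.02 -0.005 0;-0.03 -0.02 -0.005 0;-0.03 -0.02 -0.005 0;-0.03 -0.02 -0.005 0;-0.03 -0.02 -0.005 0;-0.03 -0.02 -0.005 0;0 0 0 0;0 0 0 0"
}}

```text
clock: 117.12
tcp_pos: [0.4495, -0.405, 0.2501]
orientation: [-2.216, -2.227, -0.001]
contact_force: [0.6, 0.4, -0.6]
grip_width: 0.0512
gripper_force: 0.0
```

```bash
cat > chk.py <<'E'
from h import *
state()
p,d=multi('top',5); C=cloud('top',d)
k,l,s,c=cv2.connectedComponentsWithStats(yellow(p))
for i in range(1,k):
    if s[i,4]>25:
        P=C[(l==i)&(d>0)]; print(s[i,4],np.median(P,0).round(4),rect(P))
h=cv2.cvtColor(p,cv2.COLOR_RGB2HSV); W=(d>0)&(abs(C[...,0]-.592)<.05)&(abs(C[...,1]+.01)<.07)&(h[...,1]<60)&(h[...,2]>150)&(C[...,2]>.105)
k,l,s,c=cv2.connectedComponentsWithStats(W.astype(np.uint8))
for i in range(1,k):
    if s[i,4]>15: print('jaw',s[i,4],rect(C[l==i]))
E
python3 -W ignore chk.py
```

```text
Traceback (most recent call last):
  File "chk.py", line 2, in <module>
    state()
    ~~~~~^^
  File "h.py", line 37, in state
    p,d=multi(n,3);C=cloud(n,d)
        ~~~~~^^^^^
  File "h.py", line 25, in multi
    p,d=eyes.grab_frame(n); D.append(np.where(d>0,d,np.nan))
        ~~~~~~~~~~~~~~~^^^
ValueError: 200 camera calls are used up
```

Emit:
{"op": "arm_command", "data": {
  "plan": "0.0306 0.0228 0 0;0.0306 0.0228 0 0;0.0306 0.0228 0 0;0.0306 0.0228 0 0;0.0306 0.0228 0 0;0.0306 0.0228 0 0;0.0306 0.0228 0 0;0.0306 0.0228 0 0;0.0306 0.0228 0 0;0.0306 0.0228 0 0;0 0 0 -9;0 0 0 -9;0 0 0 -9;0 0 0 -9;0 0 0 -8.7;0 0 0.015 0;0 0 0.015 0;0 0 0 0;0 0 0 0"
}}

```text
clock: 119.5
tcp_pos: [0.6757, -0.0986, 0.2201]
orientation: [-1.204, -2.901, 0.0]
contact_force: [-0.3, 0.0, 0.7]
grip_width: 0.0513
gripper_force: 0.0
```

```bash
python3 -W ignore -c "
from h import *
go([.6775,-.0993,.1335],45)"
```

```text
t=119.5 tcp=[ 0.6757 -0.0986  0.2201] yang=44.9 shift_mm=[-1.8  0.8 86.6] yaw=-0.1 q7=0.94 F=[-0.3  0.   0.7] w=51.3
```

Emit:
{"op": "arm_command", "data": {
  "plan": "-0.0018 0.0008 0.016 0;0 0 0.016 0;0 0 0.016 0;0 0 0.016 0;0 0 0.014 0;0 0 0.008 0;0 0 0 0;0 0 0 0"
}}

```text
clock: 120.5
tcp_pos: [0.678, -0.0995, 0.1349]
orientation: [1.203, 2.901, 0.001]
contact_force: [-0.4, -0.3, -0.4]
grip_width: 0.0511
gripper_force: 0.0
```

Emit:
{"op": "arm_command", "data": {
  "plan": "0 0 0 0;0 0 0 0;0 0 0 0;0 0 0 0;0 0 0 0;0 0 0 0",
  "hand": 1,
  "grip_force": 50
}}

```text
clock: 121.25
tcp_pos: [0.6776, -0.0997, 0.135]
orientation: [1.203, 2.901, -0.0]
contact_force: [-3.0, -0.1, 5.0]
grip_width: 0.0176
gripper_force: 48.7
```

```bash
python3 -W ignore -c "
from h import *
go([.6775,-.0993,.1335],45)"
```

```text
t=121.2 tcp=[ 0.6776 -0.0997  0.135 ] yang=44.9 shift_mm=[0.4 0.3 1.5] yaw=-0.1 q7=0.95 F=[-3.  -0.1  5. ] w=17.6
```

Emit:
{"op": "arm_command", "data": {
  "plan": "0 0.004 0 0;0 0 0 0;0 0 0 0"
}}

```text
clock: 121.62
tcp_pos: [0.6782, -0.0991, 0.1349]
orientation: [-1.205, -2.898, 0.005]
contact_force: [-8.7, -5.1, 10.3]
grip_width: 0.0172
gripper_force: 49.7
```

Emit:
{"op": "arm_command", "data": {
  "plan": "0 -0.008 0 0;0 0 0 0;0 0 0 0"
}}

```text
clock: 122.0
tcp_pos: [0.6765, -0.1007, 0.135]
orientation: [1.201, 2.9, 0.004]
contact_force: [3.8, 3.4, 1.7]
grip_width: 0.0173
gripper_force: 49.6
```

Emit:
{"op": "arm_command", "data": {
  "plan": "0 0.004 0 0;0 0 0 0;0 0 0 0"
}}

```text
clock: 122.38
tcp_pos: [0.6775, -0.0997, 0.135]
orientation: [1.203, 2.902, -0.001]
contact_force: [-0.9, 0.8, 6.8]
grip_width: 0.0177
gripper_force: 50.0
```

Emit:
{"op": "arm_command", "data": {
  "plan": "0 0 0 0;0 0 0 0;0 0 0 0;0 0 0 0;0 0 -0.02 0;0 0 -0.03 0;0 0 -0.04 0;0 0 -0.04 0;0 0 0 0;0 0 0 0;0 0 0 0;0 0 0 0",
  "hand": -0.2
}}

```text
clock: 123.88
tcp_pos: [0.677, -0.0993, 0.2632]
orientation: [-1.202, -2.9, 0.001]
contact_force: [-0.7, 0.7, 0.2]
grip_width: 0.0514
gripper_force: 0.0
```

```bash
python3 -W ignore -c "
from h import *
go([.6775,-.0993,.1335],45); print(ticket.hand_in())"
```

```text
t=123.9 tcp=[ 0.677  -0.0993  0.2632] yang=45.0 shift_mm=[ -0.5   0.5 129.7] yaw=-0.0 q7=0.93 F=[-0.7  0.7  0.2] w=51.4
the job is handed in; nothing more can be done
None
```

The job is handed in with no verdict returned: both slotted bars are in the tray, the single plain bar is in the vise, and the table felt firm at its third click; I had to loosen the vise to get the table there, so the final clamping was done at the third click, and it and the final bar position went unchecked because all 200 camera calls were used up.

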